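# Pin the flatbread press's hinge

### The arm

A 6-joint arm with a two-finger parallel gripper is mounted at the origin on the work surface. World frame = base frame: x ahead of the robot, y to its left, z up, the work surface at z = 0. Lengths are in m, angles in degrees, forces in N, time in s.
With the tool pointing down it reaches from about 0.25 to 0.775 m from the base axis. Payload 8.9 kg.
Tool frame: the origin (TCP) lies between the finger pads; the fingertips stand 14 mm ahead of it and the grasp point (between the pads) lies 5 mm behind it; z points along the fingers, x is the direction in which the jaws open and shut, and the axes are right-handed (so a half turn about z gives the same grasp; the last joint's range is limited). The gripper opens to 85 mm and grips with 20 to 120 N. Pads are 22 mm wide; open, the fingers measure 114 mm over their backs; the gripper's body (76 mm by 85 mm) begins 54 mm behind the grasp point. The pads swing forward as they close: fully open they stand 13 mm farther back than shut.
Start: joints at [66.962, 16.656, -8.789, 64.555, 0, 82.019], TCP at [0.136, 0.507, 0.211] pointing down, gripper open.
Joint ranges: [-144.48, 144.48], [-52.06, 99.96], [-74.48, 78.29], [-112.23, 115.85], [-86.99, 84.42], [-180, 180]. Speed limits (degrees/s): [127.2, 127.2, 159.86, 180, 180, 180].

### API

Orientations are given as a 3x3 rotation matrix whose columns are the frame's x, y, z axes.
In Python, from station import manip, viewer, job, search_frame, outline_of, landmark_of gives the robot as it stands.
- The arm moves only by the tool step_arm, never from a script. Its argument "series" is a list of rows, each a list of 3 entries, a list of its own where there are three numbers: the finger opening in mm, from 0 to 85.4, then the shift along the tool's x, y, z in mm, then the turn about the tool's z in rad. A call has 1 to 10 rows; each row shifts and turns the commanded pose from where the row before left it, along the tool's axes as they then stand; what a row does not reach is not made up. A row lasts 1/12 s, in which the tool goes at most 41.7 mm and 7.16 degrees, less where a joint would pass 70% of its speed; a pose out of reach is approached as far as the arm can. A call is refused whole if a number of a shift passes 41.7 or a number of a turn 0.125, either way. A call with a gripper value outside its range is refused whole. The fingers move at their own pace and stop on an object; "grip_force" is the grip in N (left out, the last holds). Time passes only in rows, so rows that do not move let the fingers close. It gives the time, the measured TCP pose, the force and the opening at its end, in the units of the state.
- manip.observe(): the state, without advancing time (a new reading comes with each control period).
- viewer.capture(name): name is "scene" or "top" or "wrist"; returns a dict with "img" (400x640x3 uint8, red, green, blue), "fx", "fy", "cx", "cy" (pixels), "dist_coeffs" ([k1, k2, p1, p2, k3] as OpenCV has them; the pictures are not rectified), "rvec" (rotation vector, rad) and "tvec" (3), from world to camera coordinates, as OpenCV has them. Camera axes: x right, y down, z forward; pixel columns grow to the right and rows downward; lengths in m; the calibration is good to about 2 mm. A picture is of the moment at which its call begins. There is no depth.
- job.close_job(): hands the job in, once; it reports no verdict.
Trained networks look in the newest picture that a camera, given by its name, has taken for a name from the list of things; names that differ only in an ending like _2 or _b are one class to them, and where a whole thing is asked for, a point or a joint stands for the part that bears it (a point fixed in the world has none). Each returns a list of dicts, best first, with "p" (0 to 1); they miss things now and then, are a little off and sometimes report something else, mostly with a low value. They report only what shows in the picture. A call takes as long as a camera call. They do not tell look-alikes from the thing itself.
- search_frame(thing, camera): "extent" ([centre column, centre row, width, height] in pixels, round what is visible of it).
- outline_of(thing, camera): "pixels" (400x640 bool, what is visible of it) and "extent" ([centre column, centre row, width, height] in pixels, round what is visible of it).
- landmark_of(thing, camera): "location" ([column, row] in pixels: a listed point, or the origin of a listed thing).
The state is a dict: "clock": time; "q": joint angles; "joint_velocities": joint speeds; "effort": joint torques, N m; "tcp_pos": TCP position; "tcp_rot": TCP orientation; "contact_force": force on the tool from outside, world axes, zero at the start; "wrist_torque": the same for the moment, N m; "gripper_width": opening from 0.0 (shut) to 1.0 (fully open).
Only numpy, scipy, OpenCV 4.12 (cv2) and the standard library are available. Lean on these libraries where they do the work, as an engineer would, in place of code of your own. Each camera call takes 0.05 s, during which the arm holds its last target. There are 200 camera calls.

### The job

Put the flatbread press back together after washing: take the hinge pin from the chopping board and slide it through the first hinge lug, the loose upper plate's knuckle and the second lug, feeling for the knuckle, easing the plate into line with the pin and never ramming it, until the pin's knob sits flush against the first lug. Leave the pin there, and do not disturb the two mills and the tumbler.

Things in the scene. Friction and masses are not known exactly. Their poses are not given: they have to be found in the camera images.
- press: Flatbread press of cast aluminium standing firm on rubber feet; origin on the worktop under the middle of its hinge, z up, x away from the plates, y along the hinge. Round plates centred at x = -118 mm: lower 183 mm across; upper 158 mm, 0.5 to 0.75 kg, top 30 mm high, lying LOOSE in the lower one's rim. More than about 30 N between pin and press spoils the hinge.
- hinge (a point): Centre of the outer mouth of the first hinge lug, on the hinge line, 48 mm above the worktop; axes as the press: the pin goes in along -y. First lug: bore 23 mm, 12 mm thick, outside 38 mm. Then gap 1.5 mm, the upper plate's knuckle (36 mm long, bore 9.5 mm, outside 30 mm), gap 1.5 mm, second lug (bore 9.5 mm, 12 mm thick).
- lug2 (a point): Centre of the inner mouth of the second lug, 51 mm from the first point, exactly on the hinge line. The loose plate's knuckle is NOT in line: its bore lies 2 to 5 mm low and, unmeasured, anywhere up to 7.5 mm fore or aft (x); it stays as it lies. A few newtons sideways on the knuckle drag the plate along x, about 4 N lift its hinge end, so a pin inside it can carry it into line.
- pin_knob (a point): Steel hinge pin, 0.10 to 0.16 kg, loose on the board. Point: centre of its dark ribbed square knob (26 x 26 mm, 28 mm long); x axis along the pin to the nose. From here: knob face 14 mm, collar 20.5 mm dia to 25 mm (goes into the first lug), shaft 8 mm dia to 82 mm, nose tapering to 7 mm at 86 mm. Lies sloping 0.13 rad down to the nose, this point 15 mm above the board; home, it is 14 mm out from the first mouth.
- board: Wooden chopping board, 240 x 200 mm, 16 mm thick, lying still on the worktop; origin at the centre of its underside, z up.
- pepper_mill_mid (a point): Grey pepper mill, 54 mm diameter, 164 mm tall, standing loose; point on its axis 75 mm above its foot, z up.
- salt_mill_mid (a point): White salt mill, 54 mm diameter, 164 mm tall, standing loose; point on its axis 75 mm above its foot, z up.
- tumbler_mid (a point): Blue tumbler, 72 mm rim diameter, 110 mm tall, standing loose; point on its axis half-way up, z up.
Things that resemble listed ones, but are neither listed nor needed, are in the scene too. What is shaped like the part that bears pin_knob but purple or red is not meant.

How it is judged:
By the outcome, as a careful person would: the job done as asked, in the order asked, and still so for the second after the job is handed in, with the robot touching nothing.
It also fails if it takes over 67 s, if anything falls off the work surface, if the arm or the gripper's body presses on something with over 40 N, if the wrist force passes 120 N, or if a joint passes its speed limit or range.

## Working session

There is one attempt and no reset: what is moved stays moved. The work goes in short steps, Python scripts to look and compute and a tool call to move; the robot and the scene stay as the last step left them, time stands still between calls to the robot, and variables do not carry over. Pictures are saved under pics/ and viewed, about 8 in all and at most 12, crops included, and the job is handed in when it is done.

Besides the shell and the picture viewer there is one more tool, called after "Request:" by a JSON object that holds its "method" and its "body". step_arm: Moves the arm, as the interface text tells. Its arguments: {"type":"object","properties":{"series":{"type":"array","items":{"type":"array"}},"grip_force":{"type":"number"}},"required":["series"]}

```bash
ls; mkdir -p pics; cat > h.py <<'E'
import numpy as np, cv2, sys
from station import manip, viewer, job, search_frame, outline_of, landmark_of
def cap(n):
    return viewer.capture(n)
def cam(c):
    K=np.array([[c['fx'],0,c['cx']],[0,c['fy'],c['cy']],[0,0,1]]);R=cv2.Rodrigues(np.array(c['rvec'],float))[0]
    return K,np.array(c['dist_coeffs'],float),R,np.array(c['tvec'],float).ravel()
def ray(c,p):
    K,d,R,t=cam(c);u=cv2.undistortPoints(np.array([[p]],float),K,d)[0,0]
    return -R.T@t, R.T@np.array([u[0],u[1],1])
def atz(c,p,z):
    o,d=ray(c,p);return o+d*(z-o[2])/d[2]
def proj(c,P):
    K,d,R,t=cam(c);return cv2.projectPoints(np.atleast_2d(np.array(P,float)),np.array(c['rvec'],float),t,K,d)[0][:,0]
def tri(obs):
    A=np.zeros((3,3));b=np.zeros(3)
    for c,p in obs:
        o,d=ray(c,p);d=d/np.linalg.norm(d);M=np.eye(3)-np.outer(d,d);A+=M;b+=M@o
    X=np.linalg.solve(A,b);return X,[np.round(proj(c,X)[0]-p,1) for c,p in obs]
def save(c,f,box=None,s=1):
    im=c['img'][:,:,::-1]
    if box: x0,y0,x1,y1=box;im=im[y0:y1,x0:x1]
    cv2.imwrite(f,cv2.resize(im,None,fx=s,fy=s,interpolation=cv2.INTER_CUBIC))
E
cat > a.py <<'E'
from h import *
np.set_printoptions(precision=4,suppress=True)
C={n:cap(n) for n in('scene','top','wrist')}
for n in C:
    save(C[n],f'pics/{n}0.png')
    o=ray(C[n],(320,200));print(n,o[0],o[1],C[n]['fx'])
    for t in('press','hinge','lug2','pin_knob','board','pepper_mill_mid','salt_mill_mid','tumbler_mid'):
        r=landmark_of(t,n);print(t,[(np.round(x['location'],1),round(x['p'],2)) for x in r[:4]])
s=manip.observe();print(s)
a=cv2.imread('pics/scene0.png');b=cv2.imread('pics/top0.png')
E
python3 a.py
```

```text
pics
scene [0.9188 0.5063 0.9176] [-0.3229 -0.4275 -0.8444] 380.5828130546981
press [(array([285.5, 161.9]), 0.57)]
hinge [(array([289.1, 157. ]), 0.91)]
lug2 [(array([281.3, 148.2]), 0.92)]
pin_knob [(array([365.7, 365.7]), 0.86), (array([392. , 266.4]), 0.85), (array([338.6, 303. ]), 0.76)]
board [(array([390.5, 253.7]), 0.96)]
pepper_mill_mid [(array([246.2, 200.7]), 0.87)]
salt_mill_mid [(array([214.7, 133.3]), 0.95)]
tumbler_mid [(array([450.8, 293.8]), 0.93)]
top [0.4391 0.0838 1.2402] [ 0.1537 -0.0218 -0.988 ] 421.2132528836445
press [(array([382.3, 222. ]), 0.69)]
hinge [(array([376. , 213.8]), 0.8)]
lug2 [(array([393.7, 223.4]), 0.64)]
pin_knob [(array([229.1, 222.1]), 0.7), (array([187.1, 159.3]), 0.7), (array([237.9, 170.9]), 0.65)]
board [(array([243.2, 240.4]), 0.92), (array([233.6, 226.5]), 0.71)]
pepper_mill_mid [(array([351.4, 154.8]), 0.89), (array([438.8, 174.1]), 0.4)]
salt_mill_mid [(array([438.4, 173.9]), 0.98)]
tumbler_mid [(array([180.4, 239.3]), 0.76)]
wrist [0.0671 0.5263 0.3739] [ 0.2711 -0.0776 -0.9595] 318.49399435160484
press []
hinge []
lug2 []
pin_knob []
board []
pepper_mill_mid []
salt_mill_mid []
tumbler_mid []
{'clock': 1.35, 'q': array([66.9603, 16.6573, -8.7905, 64.5564,  0.0001, 82.0189]), 'joint_velocities': array([ 0.0741, -0.0863,  0.0335,  0.0423,  0.0287, -0.0034]), 'effort': array([ -0.0007, -53.703 ,  33.1645,   0.0017,   0.    ,   0.    ]), 'tcp_pos': array([0.1364, 0.5069, 0.2108]), 'tcp_rot': array([[ 0.2598,  0.9657, -0.    ],
       [ 0.9657, -0.2598, -0.0001],
       [-0.0001, -0.    , -1.    ]]), 'contact_force': array([-0.7683,  0.3324, -0.8373]), 'wrist_torque': array([ 0.0519,  0.0188, -0.0029]), 'gripper_width': 0.9998364108185984}
```

View pics/scene0.png

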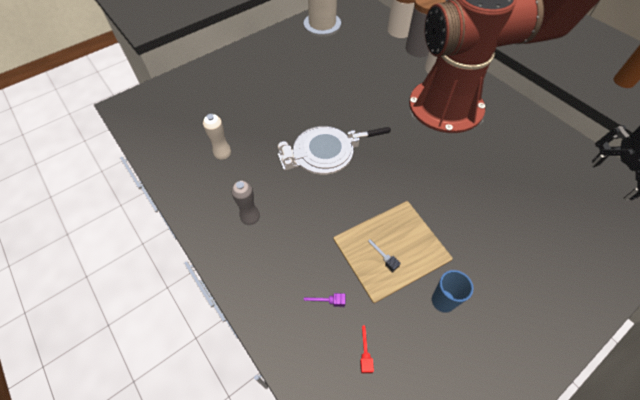

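View pics/top0.png

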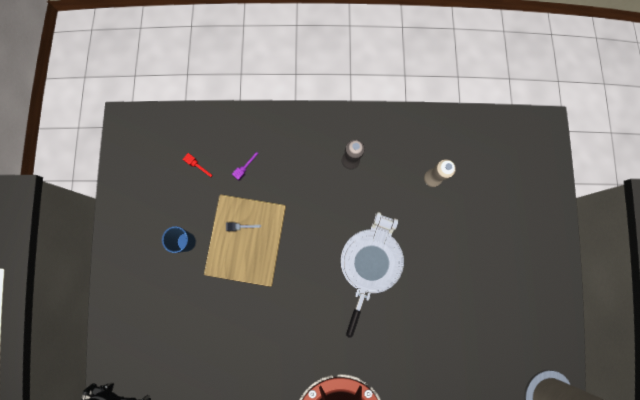

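```bash
cat > b.py <<'E'
from h import *
import pickle
np.set_printoptions(precision=4,suppress=True)
C={n:cap(n) for n in('scene','top')}
P=dict(hinge=((289.1,157),(376,213.8)),lug2=((281.3,148.2),(393.7,223.4)),press=((285.5,161.9),(382.3,222)),board=((390.5,253.7),(243.2,240.4)),pepper=((246.2,200.7),(351.4,154.8)),salt=((214.7,133.3),(438.4,173.9)),tumbler=((450.8,293.8),(180.4,239.3)))
for i,s in enumerate([(365.7,365.7),(392,266.4),(338.6,303)]):
  for j,t in enumerate([(229.1,222.1),(187.1,159.3),(237.9,170.9)]): P[f'knob{i}{j}']=(s,t)
for k,(a,b) in P.items():
    X,r=tri([(C['scene'],a),(C['top'],b)]);print(k,X,r)
E
python3 b.py
```

```text
hinge [ 0.5792 -0.096   0.0694] [array([-1.7, -0.4]), array([-1.2,  1.3])]
lug2 [ 0.5605 -0.1569  0.0352] [array([0.5, 0.1]), array([ 0.4, -0.4])]
press [ 0.5677 -0.1293  0.0022] [array([0.5, 0.1]), array([ 0.3, -0.3])]
board [ 0.5131  0.2834 -0.0185] [array([0.9, 0.2]), array([ 0.6, -0.5])]
pepper [ 0.7515 -0.0321  0.08  ] [array([0.6, 0.1]), array([ 0.4, -0.5])]
salt [ 0.7005 -0.2821  0.0848] [array([2.1, 0.5]), array([ 1.3, -1.7])]
tumbler [0.5071 0.4554 0.0555] [array([-1.3, -0.3]), array([-0.9,  0.5])]
knob00 [ 0.635   0.4293 -0.5931] [array([4.4, 0.8]), array([ 2.9, -2.4])]
knob01 [0.7539 0.4555 0.0152] [array([1.4, 0.3]), array([ 0.8, -0.6])]
knob02 [ 0.7419  0.3917 -0.2185] [array([-18.9,  -8.1]), array([-13.8,   7.5])]
knob10 [0.5596 0.3204 0.0356] [array([-0.8, -0.1]), array([-0.5,  0.4])]
knob11 [0.6736 0.3738 0.3075] [array([-3.7, -0.8]), array([-2.3,  1.6])]
knob12 [0.6501 0.3128 0.1947] [array([-23.8,  -8. ]), array([-17.1,   9.8])]
knob20 [ 0.6291  0.3133 -0.1425] [array([23. ,  0.1]), array([ 12.6, -15. ])]
knob21 [0.7308 0.3749 0.2043] [array([19.6,  1.7]), array([ 10.3, -10.3])]
knob22 [0.716  0.3051 0.0086] [array([-1.1, -0.2]), array([-0.7,  0.6])]
```

Both views show the black pin lying on the board: in the top view the knob is near (231,226) and the nose near (259,226), and in the scene view they are at (392,263) and (370,241). The red and purple look-alikes lie beyond the board. The press is right of centre with its hinge on the far side, the tumbler stands left of the board, and both mills stand beyond the press.

```bash
cat > c.py <<'E'
from h import *
np.set_printoptions(precision=4,suppress=True)
C={n:cap(n) for n in('scene','top')}
def both(a,b,z): print(atz(C['scene'],a,z)[:2],atz(C['top'],b,z)[:2])
print('knob');both((392,264),(230,225),.031)
print('nose');both((370,241),(259,226),.02)
print('hinge');both((289.1,157),(376,213.8),.048)
print('lug2');both((281.3,148.2),(393.7,223.4),.048)
print('plate');both((324,146),(372,263),.03)
print('corners');
for a,b in [((408,203),(285,205)),((334,241),(220,195)),((376,299),(205,276)),((451,257),(271,286))]: print(atz(C['scene'],a,.016)[:2],atz(C['top'],b,.016)[:2])
for n in C:
  for t in('pin_knob','board'):
    r=outline_of(t,n)
    for x in r[:3]:
        m=x['pixels'].astype(np.uint8)
        if m.sum()<5: continue
        px=np.argwhere(m)[:,::-1].astype(float)
        print(n,t,round(x['p'],2),cv2.minAreaRect(px.astype(np.float32)),[np.round(atz(C[n],p,.016)[:2],3) for p in cv2.boxPoints(cv2.minAreaRect(px.astype(np.float32)))])
E
python3 c.py
```

```text
knob
[0.5522 0.3161] [0.5528 0.3169]
nose
[0.549  0.2319] [0.5515 0.2341]
hinge
[ 0.5675 -0.1071] [ 0.5854 -0.1028]
lug2
[ 0.5668 -0.1486] [ 0.558  -0.1532]
plate
[ 0.4518 -0.0899] [ 0.446  -0.0918]
corners
[0.3858 0.2068] [0.6142 0.1595]
[0.6222 0.1734] [0.643  0.3526]
[0.6384 0.3556] [0.4058 0.3882]
[0.4136 0.39  ] [0.3796 0.1966]
scene pin_knob 0.89 ((366.5, 350.0), (46.0, 13.0), 90.0) [array([0.712, 0.382]), array([0.688, 0.401]), array([0.753, 0.474]), array([0.776, 0.457])]
scene pin_knob 0.79 ((325.0, 299.5), (13.0, 40.0), 90.0) [array([0.765, 0.24 ]), array([0.688, 0.299]), array([0.708, 0.324]), array([0.784, 0.266])]
scene pin_knob 0.51 ((385.4615478515625, 253.69227600097656), (36.61021423339844, 12.75810432434082), 56.3099365234375) [array([0.549, 0.233]), array([0.513, 0.234]), array([0.531, 0.329]), array([0.565, 0.327])]
scene board 0.74 ((392.1924743652344, 248.45880126953125), (78.92294311523438, 94.05938720703125), 60.39554977416992) [array([0.62 , 0.162]), array([0.345, 0.187]), array([0.416, 0.397]), array([0.66 , 0.361])]
top pin_knob 0.67 ((246.50001525878906, 166.0), (9.192388534545898, 31.819805145263672), 45.0) [array([0.707, 0.319]), array([0.776, 0.254]), array([0.756, 0.234]), array([0.687, 0.299])]
top pin_knob 0.65 ((195.00001525878906, 164.50001525878906), (26.16295051574707, 7.77817440032959), 45.0) [array([0.756, 0.471]), array([0.773, 0.455]), array([0.716, 0.395]), array([0.699, 0.411])]
top pin_knob 0.61 ((372.7242126464844, 274.3021240234375), (121.53172302246094, 62.9588508605957), 85.42607879638672) [array([0.582, 0.008]), array([ 0.597, -0.177]), array([ 0.249, -0.198]), array([ 0.236, -0.018])]
top board 0.82 ((244.4822235107422, 240.34552001953125), (69.48213958740234, 83.45173645019531), 10.5391845703125) [array([0.409, 0.395]), array([0.649, 0.359]), array([0.612, 0.156]), array([0.375, 0.197])]
```

Request:
{"method": "step_arm", "body": {"series": [[60, [-5, 30, 4], 0], [60, [-5, 30, 4], 0], [60, [-5, 30, 4], 0], [60, [-5, 30, 4], 0], [60, [-5, 30, 4], 0], [60, [-5, 30, 4], 0], [60, [-5, 30, 4], 0], [60, [-5, 30, 4], 0]], "grip_force": 30}}

```text
clock: 2.42
tcp_pos: [0.3591, 0.4052, 0.1787]
tcp_rot: [[0.26, 0.966, 0.0], [0.966, -0.26, 0.0], [0.0, 0.0, -1.0]]
contact_force: [0.6, 0.7, -0.7]
gripper_width: 0.701
```

Request:
{"method": "step_arm", "body": {"series": [[60, [-5, 30, 4], 0], [60, [-5, 30, 4], 0], [60, [-5, 30, 4], 0], [60, [-5, 30, 4], 0], [60, [-5, 30, 4], 0], [60, [-5, 30, 4], 0], [60, [-5, 30, 4], 0]]}}

```text
clock: 3.0
tcp_pos: [0.5528, 0.3168, 0.1506]
tcp_rot: [[0.26, 0.966, 0.0], [0.966, -0.26, 0.0], [0.0, 0.0, -1.0]]
contact_force: [0.4, 0.5, -0.5]
gripper_width: 0.703
```

Request:
{"method": "step_arm", "body": {"series": [[60, [0, 0, 0], -0.12], [60, [0, 0, 0], -0.12], [60, [0, 0, 0], -0.12], [60, [0, 0, 0], -0.12], [60, [0, 0, 0], -0.12], [60, [0, 0, 0], -0.12], [60, [0, 0, 0], -0.12], [60, [0, 0, 0], -0.12]]}}

```text
clock: 3.67
tcp_pos: [0.5514, 0.3176, 0.1507]
tcp_rot: [[-0.647, 0.763, -0.0], [0.763, 0.647, -0.0], [0.0, -0.0, -1.0]]
contact_force: [0.1, 0.9, 0.5]
gripper_width: 0.701
```

Request:
{"method": "step_arm", "body": {"series": [[60, [0, 0, 0], -0.12], [60, [0, 0, 0], -0.12], [60, [0, 0, 0], -0.12], [60, [0, 0, 0], -0.12], [60, [0, 0, 0], -0.12], [60, [0, 0, 0], -0.12], [60, [0, 0, 0], -0.12], [60, [0, 0, 0], 0]]}}

```text
clock: 4.33
tcp_pos: [0.5514, 0.3176, 0.1507]
tcp_rot: [[-1.0, 0.028, -0.0], [0.028, 1.0, -0.0], [0.0, -0.0, -1.0]]
contact_force: [1.0, 0.3, 0.8]
gripper_width: 0.705
```

```bash
cat > d.py <<'E'
from h import *
np.set_printoptions(precision=4,suppress=True)
c=cap('wrist');save(c,'pics/w1.png');s=manip.observe()
print(s['tcp_pos'],s['tcp_rot'],s['clock'],s['q'],s['contact_force'])
o=ray(c,(320,200));print(o)
for r in landmark_of('pin_knob','wrist'): print(r, atz(c,r['location'],.031))
print(proj(c,[[.5525,.3165,.031],[.55,.233,.02]]))
E
python3 d.py
```

```text
[0.5514 0.3176 0.1507] [[-0.9994  0.0356 -0.0001]
 [ 0.0356  0.9994 -0.0001]
 [ 0.0001 -0.0001 -1.    ]] 4.3833 [ 23.3665  30.8452   3.9565  63.1208  -0.0001 -64.5951] [ 0.5578 -0.0479  0.1385]
(array([0.5515, 0.2442, 0.3143]), array([ 0.0118,  0.2839, -0.9588]))
{'location': [160.2, 176.5], 'p': 0.9} [0.7013 0.3013 0.031 ]
{'location': [144.5, 309.8], 'p': 0.78} [0.7453 0.4445 0.031 ]
{'location': [322.7, 186.7], 'p': 0.72} [0.5521 0.3155 0.031 ]
[[322.2747 187.7896]
 [322.4176  92.6477]]
```

View pics/w1.png

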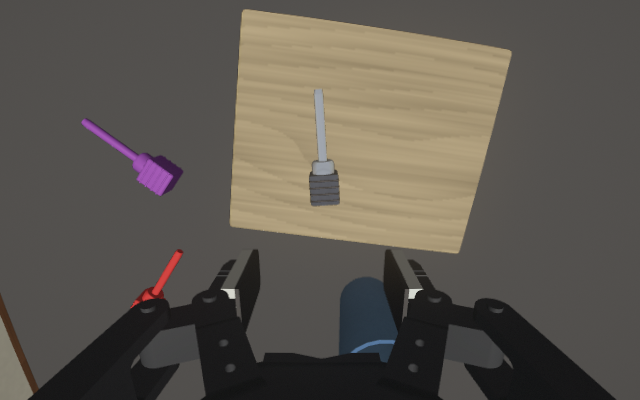

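The wrist view shows the black knob at (324.5,188) and the nose at (318.5,90). The tumbler is behind the gripper.

```bash
cat > e.py <<'E'
from h import *
np.set_printoptions(precision=4,suppress=True)
c=cap('wrist')
g=cv2.cvtColor(c['img'],cv2.COLOR_RGB2HSV)
roi=np.zeros((400,640),bool);roi[80:215,295:350]=1
knob=(g[...,2]<95)&(g[...,1]<90)&roi; pin=(g[...,1]<60)&roi
p=np.argwhere(pin)[:,::-1];k=np.argwhere(knob)[:,::-1]
print(len(p),len(k),k.mean(0),k.min(0),k.max(0),p.min(0),p.max(0))
for r in(95,110,125,140,150,175,185,200):
    q=p[p[:,1]==r];print(r,q[:,0].min(),q[:,0].max(),q[:,0].mean(),atz(c,(q[:,0].mean(),r),.02+.012*(r-92)/96))
P=[atz(c,(p[p[:,1]==r][:,0].mean(),r),.02+.011*(r-92)/96) for r in range(92,155,3)]
P=np.array(P);f=np.polyfit(P[:,1],P[:,0],1);print(f, 'x at .3165',np.polyval(f,.3165))
print([atz(c,(324.5,r),z) for r,z in((k.min(0)[1],.041),(k.max(0)[1],.044))])
E
python3 e.py
```

```text
1893 572 [323.2448 188.5227] [309 160] [339 204] [309  88] [339 205]
95 313 321 317.0 [0.554  0.2349 0.0204]
110 314 322 318.0 [0.5537 0.2477 0.0222]
125 315 324 319.5 [0.5528 0.2606 0.0241]
140 316 325 320.5 [0.5525 0.2737 0.026 ]
150 317 325 321.0 [0.5523 0.2824 0.0272]
175 310 337 323.5 [0.5509 0.3047 0.0304]
185 310 338 324.0 [0.5508 0.3138 0.0316]
200 311 339 325.0 [0.5504 0.3275 0.0335]
[-0.0355  0.5622] x at .3165 0.5509954844900966
[array([0.5496, 0.2893, 0.041 ]), array([0.551 , 0.3281, 0.044 ])]
```

Request:
{"method": "step_arm", "body": {"series": [[60, [0, -3.5, 18], -0.075], [60, [0, 0, 20], 0], [60, [0, 0, 20], 0], [60, [0, 0, 20], 0], [60, [0, 0, 20], 0], [60, [0, 0, 12], 0], [60, [0, 0, 7], 0], [60, [0, 0, 0], 0], [60, [0, 0, 0], 0]]}}

```text
clock: 5.23
tcp_pos: [0.5515, 0.3142, 0.0341]
tcp_rot: [[-0.999, -0.04, 0.0], [-0.04, 0.999, 0.0], [-0.0, 0.0, -1.0]]
contact_force: [0.4, 0.6, 0.0]
gripper_width: 0.701
```

Request:
{"method": "step_arm", "body": {"series": [[20, [0, 0, 0], 0], [20, [0, 0, 0], 0], [20, [0, 0, 0], 0], [20, [0, 0, 0], 0], [20, [0, 0, 0], 0], [20, [0, 0, 0], 0], [20, [0, 0, 0], 0], [20, [0, 0, 0], 0]], "grip_force": 30}}

```text
clock: 5.9
tcp_pos: [0.5513, 0.3142, 0.0338]
tcp_rot: [[-0.999, -0.041, -0.0], [-0.041, 0.999, -0.0], [0.0, -0.0, -1.0]]
contact_force: [0.1, -0.3, -1.2]
gripper_width: 0.232
```

```bash
cat > f.py <<'E'
from h import *
import sys
c=cap('wrist');s=manip.observe();print(s['tcp_pos'],s['contact_force'],s['gripper_width'],s['clock'])
save(c,sys.argv[1],tuple(map(int,sys.argv[2].split(','))),float(sys.argv[3]))
E
python3 f.py pics/w2.png 160,80,480,320 2
```

```text
[0.55129856 0.31415293 0.03378763] [-0.80992742  0.91252959 -0.19647984] 0.232512102931445 5.95
```

View pics/w2.png

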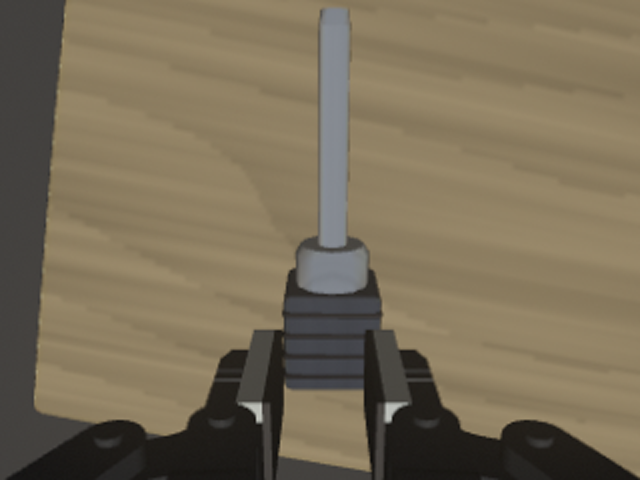

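```bash
cat > g.py <<'E'
from h import *
np.set_printoptions(precision=1,suppress=True)
c=cap('wrist')
for z in(.02,.03,.039,.05,.06):
  print(z,[(proj(c,[.5513+dx,.3142+dy,z])[0]-[160,80])*2 for dx,dy in((.010,-.011),(-.010,-.011),(.010,.011),(.013,-.014),(-.013,-.014),(-.013,.014))])
s=manip.observe();print(s['q'],s['effort'])
E
python3 g.py
```

```text
0.02 [array([297.4, 271.3]), array([365.1, 273.9]), array([295.3, 339.3]), array([287.4, 261.2]), array([375.9, 264.6]), array([369.9, 350.9])]
0.03 [array([296. , 283.1]), array([367.4, 285.8]), array([293.9, 354.2]), array([285.6, 272.6]), array([378.8, 276.1]), array([372.3, 366.3])]
0.039 [array([294.7, 294.9]), array([369.6, 297.7]), array([292.5, 368.9]), array([283.7, 283.9]), array([381.6, 287.6]), array([374.7, 381.5])]
0.05 [array([292.9, 311. ]), array([372.8, 314. ]), array([290.7, 389. ]), array([281.1, 299.4]), array([385.5, 303.3]), array([378. , 402.2])]
0.06 [array([291. , 327.6]), array([375.9, 330.8]), array([288.7, 409.6]), array([278.5, 315.4]), array([389.6, 319.5]), array([381.3, 423.4])]
[ 23.1  36.3  -5.2  48.5  -0.  -69.3] [  0.  -71.6  29.1   0.   -0.    0. ]
```

The picture shows the pads above the knob and not around it (tips at about crop row 330, which fits z≈0.055). The fingers also shut to 20 mm without meeting the 26 mm knob. The tips therefore sit higher than I assumed, so I'll open and descend in small steps, watching the force.

Request:
{"method": "step_arm", "body": {"series": [[40, [0, 0, 0], 0], [40, [0, 0, 0], 0], [40, [0, 0, 0], 0], [40, [0, 0, 1], 0], [40, [0, 0, 1], 0], [40, [0, 0, 1], 0], [40, [0, 0, 0], 0]]}}

```text
clock: 6.58
tcp_pos: [0.5512, 0.3141, 0.0305]
tcp_rot: [[-0.999, -0.041, -0.0], [-0.041, 0.999, -0.0], [0.0, -0.0, -1.0]]
contact_force: [-0.3, -0.0, -0.8]
gripper_width: 0.469
```

Request:
{"method": "step_arm", "body": {"series": [[40, [0, 0, 1], 0], [40, [0, 0, 1], 0], [40, [0, 0, 0], 0]]}}

```text
clock: 6.83
tcp_pos: [0.5512, 0.3141, 0.0286]
tcp_rot: [[-0.999, -0.041, -0.0], [-0.041, 0.999, -0.0], [0.0, -0.0, -1.0]]
contact_force: [0.2, 0.9, 0.1]
gripper_width: 0.469
```

```bash
python3 f.py pics/w3.png 160,80,480,320 2
```

```text
[0.55120814 0.31411871 0.02864894] [ 0.14985813  0.1528016  -0.36136668] 0.46267066603721 6.8833
```

View pics/w3.png

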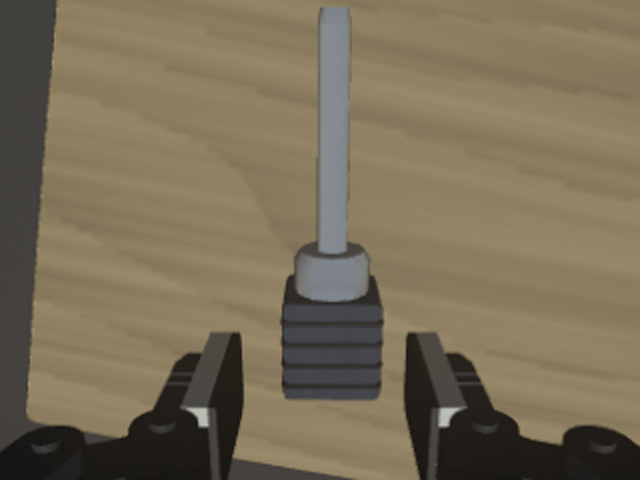

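Request:
{"method": "step_arm", "body": {"series": [[46, [1, 0, 2], 0], [46, [1, 0, 2], 0], [46, [0, 0, 2], 0], [46, [0, 0, 2], 0], [46, [0, 0, 0], 0]]}}

```text
clock: 7.3
tcp_pos: [0.549, 0.3139, 0.0203]
tcp_rot: [[-0.999, -0.041, -0.001], [-0.041, 0.999, -0.0], [0.001, -0.0, -1.0]]
contact_force: [0.5, 0.5, -0.2]
gripper_width: 0.537
```

Request:
{"method": "step_arm", "body": {"series": [[46, [0, 0, 2], 0], [46, [0, 0, 2], 0], [46, [0, 0, 2], 0], [46, [0, 0, 2], 0], [46, [0, 0, 0], 0]]}}

```text
clock: 7.72
tcp_pos: [0.549, 0.3139, 0.0123]
tcp_rot: [[-0.999, -0.041, -0.001], [-0.041, 0.999, -0.0], [0.001, -0.0, -1.0]]
contact_force: [-0.8, -0.5, -0.1]
gripper_width: 0.539
```

```bash
python3 f.py pics/w4.png 160,80,480,320 2
```

```text
[0.54910611 0.31396494 0.01249491] [-0.31243709  0.73598262 -0.13510477] 0.5374912850523341 7.7667
```

View pics/w4.png

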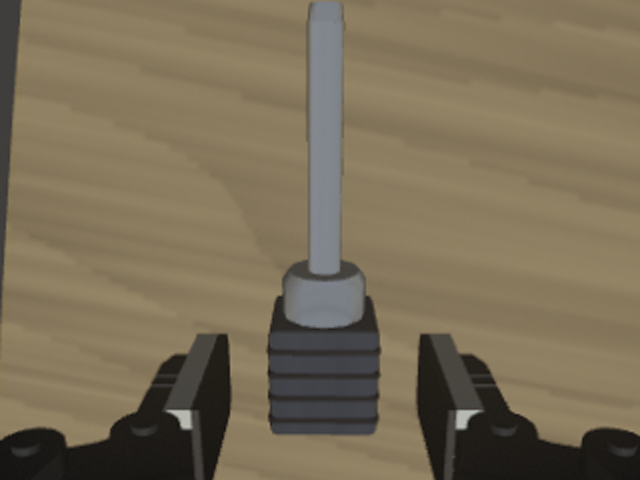

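Request:
{"method": "step_arm", "body": {"series": [[46, [0, -1.5, 2], 0], [46, [0, -1.5, 2], 0], [46, [0, 0, 2], 0], [46, [0, 0, 2], 0], [46, [0, 0, 0], 0]]}}

```text
clock: 8.18
tcp_pos: [0.5492, 0.3109, 0.0043]
tcp_rot: [[-0.999, -0.041, -0.001], [-0.041, 0.999, -0.0], [0.001, -0.0, -1.0]]
contact_force: [-0.4, 0.0, -1.0]
gripper_width: 0.538
```

Request:
{"method": "step_arm", "body": {"series": [[46, [0, 0, 1], 0], [46, [0, 0, 1], 0], [46, [0, 0, 1], 0], [46, [0, 0, 0], 0]]}}

```text
clock: 8.52
tcp_pos: [0.5493, 0.3111, 0.0016]
tcp_rot: [[-0.999, -0.041, -0.0], [-0.041, 0.999, -0.0], [0.0, -0.0, -1.0]]
contact_force: [-0.3, -0.3, 1.1]
gripper_width: 0.541
```

Request:
{"method": "step_arm", "body": {"series": [[20, [0, 0, 0], 0], [20, [0, 0, 0], 0], [20, [0, 0, 0], 0], [20, [0, 0, 0], 0], [20, [0, 0, 0], 0], [20, [0, 0, 0], 0], [20, [0, 0, 0], 0]], "grip_force": 30}}

```text
clock: 9.1
tcp_pos: [0.5496, 0.3111, 0.002]
tcp_rot: [[-0.999, -0.041, 0.0], [-0.041, 0.999, 0.0], [-0.0, 0.0, -1.0]]
contact_force: [-0.8, 0.3, 2.3]
gripper_width: 0.294
```

```bash
python3 f.py pics/w5.png 160,80,480,320 2
```

```text
[0.5495924  0.31112742 0.00194806] [-0.02285288 -0.56138782  1.93382594] 0.2973886880135963 9.15
```

View pics/w5.png

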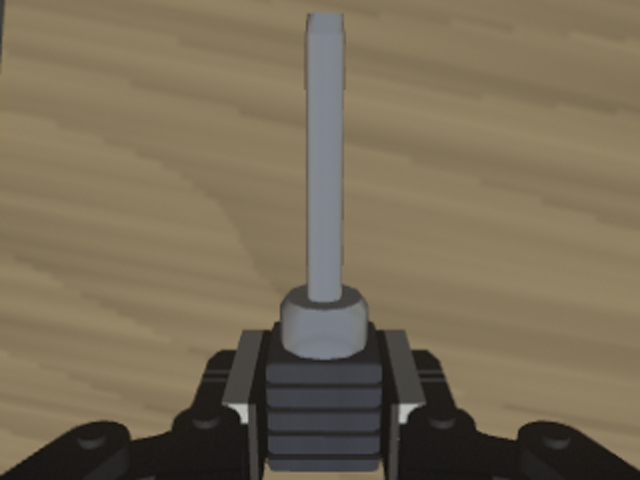

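The knob is gripped: opening 25 mm, pads on either side of it. Next I lift and carry it to the board's left edge, clear of the tumbler, to level the pin there.

Request:
{"method": "step_arm", "body": {"series": [[20, [0, 0, -4], 0], [20, [0, 0, -6], 0], [20, [0, 0, -10], 0], [20, [-10, 12, 0], 0], [20, [-12, 15, 0], 0], [20, [-12, 15, 0], 0], [20, [-12, 15, 0], 0], [20, [-12, 15, 0], 0], [20, [0, 0, 0], 0]], "grip_force": 30}}

```text
clock: 9.9
tcp_pos: [0.6064, 0.3881, 0.0227]
tcp_rot: [[-0.999, -0.043, 0.002], [-0.043, 0.999, 0.002], [-0.003, 0.002, -1.0]]
contact_force: [-0.8, -0.5, -1.3]
gripper_width: 0.297
```

```bash
cat > k.py <<'E'
from h import *
np.set_printoptions(precision=4,suppress=True)
c=cap('wrist');save(c,'pics/w6.png');s=manip.observe();print(s['tcp_pos'],s['contact_force'],s['gripper_width'])
g=cv2.cvtColor(c['img'],cv2.COLOR_RGB2HSV);w=(g[...,1]>70)&(g[...,2]>90)&(g[...,0]<30)
for col in(220,250,280,370,400,430):
    r=np.where(w[:,col])[0]
    if len(r): print(col,r.min(),r.max(),atz(c,(col,r.max()),.016),atz(c,(col,r.min()),.016))
E
python3 k.py
```

```text
[0.6053 0.3867 0.0224] [-1.3912 -0.471  -1.7423] 0.29519911968383045
280 0 189 [0.6325 0.3598 0.016 ] [0.6333 0.2664 0.016 ]
370 0 206 [0.582  0.3675 0.016 ] [0.5904 0.2646 0.016 ]
400 0 212 [0.5647 0.3704 0.016 ] [0.576  0.2638 0.016 ]
430 0 218 [0.547  0.3733 0.016 ] [0.5616 0.2629 0.016 ]
```

View pics/w6.png

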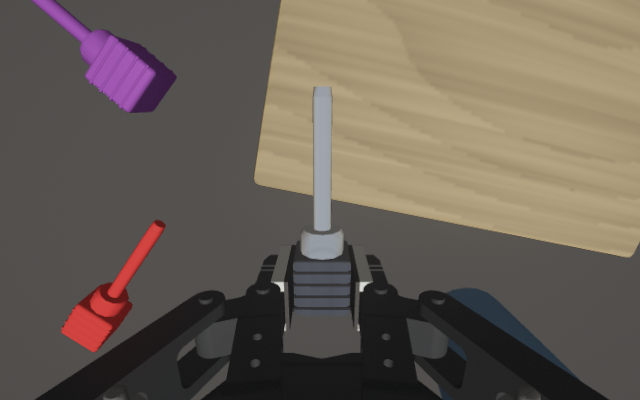

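Request:
{"method": "step_arm", "body": {"series": [[20, [0, 0, 6], 0], [20, [0, 0, 6], 0], [20, [0, 0, 4], 0], [20, [0, 0, 2], 0], [20, [0, 0, 1], 0], [20, [0, 0, 0], 0]], "grip_force": 20}}

```text
clock: 10.45
tcp_pos: [0.6041, 0.3851, 0.0025]
tcp_rot: [[-0.999, -0.041, -0.001], [-0.041, 0.999, -0.0], [0.001, -0.0, -1.0]]
contact_force: [-0.1, -0.1, -0.6]
gripper_width: 0.296
```

Request:
{"method": "step_arm", "body": {"series": [[20, [0, 0, 1], 0], [20, [0, 0, 1], 0], [20, [0, 0, 1], 0], [20, [0, 0, 1], 0]]}}

```text
clock: 10.78
tcp_pos: [0.6045, 0.3855, -0.0012]
tcp_rot: [[-0.999, -0.041, 0.0], [-0.041, 0.999, 0.0], [-0.0, 0.0, -1.0]]
contact_force: [-0.3, -0.5, -0.3]
gripper_width: 0.299
```

Request:
{"method": "step_arm", "body": {"series": [[20, [0, 0, 1], 0], [20, [0, 0, 1], 0], [20, [0, 0, 1], 0]]}}

```text
clock: 11.03
tcp_pos: [0.6045, 0.3855, -0.0043]
tcp_rot: [[-0.999, -0.041, 0.0], [-0.041, 0.999, 0.0], [-0.0, 0.0, -1.0]]
contact_force: [-0.0, 0.3, -0.0]
gripper_width: 0.295
```

Request:
{"method": "step_arm", "body": {"series": [[20, [0, 0, 1], 0], [20, [0, 0, 1], 0], [20, [0, 0, 0], 0]]}}

```text
clock: 11.28
tcp_pos: [0.6045, 0.3857, -0.0063]
tcp_rot: [[-0.999, -0.042, 0.0], [-0.042, 0.999, 0.0], [-0.0, 0.0, -1.0]]
contact_force: [0.5, 1.5, -1.0]
gripper_width: 0.301
```

```bash
cat > l.py <<'E'
from h import *
np.set_printoptions(precision=4,suppress=True)
s=manip.observe();print(s['tcp_pos'],s['contact_force'],s['wrist_torque'])
c=cap('scene');save(c,'pics/s6.png')
w=cap('wrist');save(w,'pics/w7.png',(240,60,400,330),2.2)
E
python3 l.py
```

```text
[ 0.6045  0.3857 -0.0063] [ 0.4624  1.5419 -0.9835] [ 0.4414 -0.088   0.0249]
```

View pics/w7.png

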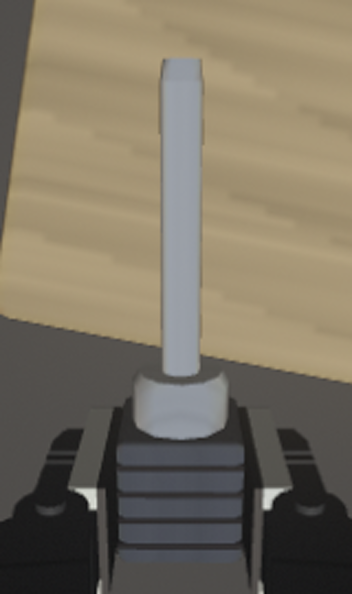

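Request:
{"method": "step_arm", "body": {"series": [[20, [0, 0, 1], 0], [20, [0, 0, 1], 0], [20, [0, 0, 0.7], 0], [20, [0, 0, 0], 0]]}}

```text
clock: 11.72
tcp_pos: [0.6048, 0.3859, -0.0077]
tcp_rot: [[-0.999, -0.042, 0.001], [-0.042, 0.999, 0.001], [-0.001, 0.001, -1.0]]
contact_force: [-1.8, 2.9, 7.6]
gripper_width: 0.294
```

```bash
cat > m.py <<'E'
from h import *
import sys
from scipy.optimize import least_squares
np.set_printoptions(precision=4,suppress=True)
s=manip.observe();print(s['tcp_pos'],s['contact_force'],s['wrist_torque'],s['gripper_width'])
c=cap('wrist');save(c,sys.argv[1],(240,40,400,340),2)
# rows: brightness profile along shaft axis and width profile
im=cv2.cvtColor(c['img'],cv2.COLOR_RGB2HSV)
for r in list(range(75,112,3))+list(range(180,330,4)):
    row=im[r,285:360];print(r,' '.join(f'{v}' for v in row[::3,2]))
E
python3 m.py pics/w8.png
```

```text
[ 0.6048  0.3859 -0.0077] [-1.7772  2.9491  7.639 ] [ 0.1877  0.4737 -0.07  ] 0.2942263129731663
75 167 166 166 165 165 164 164 164 162 163 163 162 160 157 153 154 154 156 157 159 161 162 164 165 166
78 170 170 170 170 168 168 167 167 166 166 165 164 164 160 154 152 153 153 154 156 156 157 158 160 161
81 172 172 171 171 171 171 171 170 170 169 169 168 167 166 165 162 160 155 154 154 154 155 156 157 158
84 169 169 170 171 172 172 172 172 172 172 172 171 171 171 170 169 168 160 156 155 156 156 156 155 157
87 164 165 167 168 169 170 172 172 172 173 128 159 160 160 158 147 172 170 168 165 162 158 158 157 157
90 158 159 161 162 163 165 167 169 169 170 135 162 161 161 160 142 174 174 174 174 169 161 161 161 161
93 153 154 155 157 158 159 160 162 163 163 145 161 161 161 161 143 174 174 175 175 174 172 170 168 165
96 156 156 155 155 155 155 156 158 158 142 152 164 163 163 162 147 170 172 173 173 174 175 175 175 167
99 159 159 159 159 159 158 157 157 157 155 159 168 166 166 165 155 164 165 166 168 170 172 173 174 172
102 161 162 162 161 161 161 161 160 160 158 159 168 166 167 164 154 160 161 
[... 3006 characters left out ...]
5 51 52 52 52 52 52 52 51 52 53 52 52 51 52 52 51 52 45 25 36 85
300 81 67 26 81 87 87 88 90 89 88 88 88 88 88 88 86 87 88 90 90 90 87 23 43 85
304 81 69 24 78 86 88 88 90 89 88 87 88 89 88 88 86 87 88 90 90 89 86 23 44 84
308 79 82 23 49 48 48 49 50 50 49 49 49 49 49 50 49 50 50 50 50 49 48 23 55 84
312 77 83 24 74 86 87 88 89 89 87 87 87 89 88 86 85 87 88 89 89 89 82 43 55 84
316 77 82 35 80 79 79 79 79 79 80 80 79 79 79 80 79 79 79 79 80 79 79 67 59 83
320 62 82 63 79 79 80 79 79 80 79 79 79 79 80 79 79 79 79 80 79 79 79 76 60 76
324 143 81 75 79 79 79 79 79 79 79 79 80 79 80 79 80 79 79 79 79 79 79 79 66 110
328 159 81 78 79 78 78 78 79 79 79 79 79 79 79 79 79 78 79 79 79 79 78 79 73 125
```

View pics/w8.png

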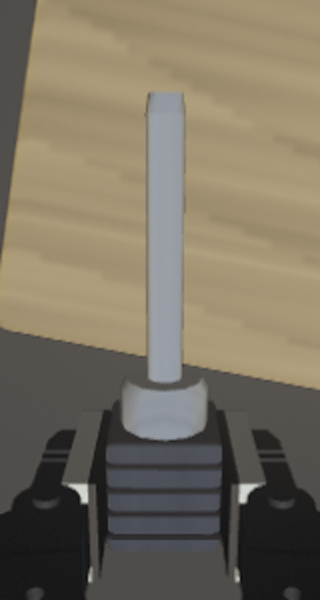

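```bash
cat > fit.py <<'E'
from h import *
from scipy.optimize import least_squares
np.set_printoptions(precision=4,suppress=True)
F=np.array([[14,13],[-14,13],[86,3.5],[82,4],[14,10.25]])/1000
# camera-in-tool is fixed: use current camera + current tcp frame
def tilt(c,tcp,R,rows,col=322):
    def pts(p):
        y0,z0,a=p
        X=[]
        for x,z in F:
            along=x*np.cos(a)+z*np.sin(a); up=-x*np.sin(a)+z*np.cos(a)   # a>0: nose down
            X.append(tcp+R@np.array([0,-(along)+y0,-(up+z0)]))
        return np.array(X)
    f=lambda p:proj(c,pts(p))[:,1]-rows
    r=least_squares(f,[0,0.02,0.05],x_scale=[.01,.01,.1]);return r.x,r.fun
if __name__=='__main__':
    c=cap('wrist');s=manip.observe()
    im=cv2.imread('pics/w6.png');g=im.max(2)
    print('w6', [(r,g[r,322]) for r in list(range(84,104))+list(range(222,320,1))])
    print(tilt(c,s['tcp_pos'],s['tcp_rot'],np.array([261.5,315,86,97.5,258.5])))
    g=c['img'].max(2);print('now',[(r,g[r,322]) for r in list(range(84,104))+list(range(254,318,1))])
E
python3 fit.py
```

```text
w6 [(84, np.uint8(178)), (85, np.uint8(177)), (86, np.uint8(166)), (87, np.uint8(166)), (88, np.uint8(166)), (89, np.uint8(167)), (90, np.uint8(167)), (91, np.uint8(167)), (92, np.uint8(167)), (93, np.uint8(167)), (94, np.uint8(167)), (95, np.uint8(167)), (96, np.uint8(168)), (97, np.uint8(171)), (98, np.uint8(172)), (99, np.uint8(172)), (100, np.uint8(172)), (101, np.uint8(172)), (102, np.uint8(172)), (103, np.uint8(172)), (222, np.uint8(172)), (223, np.uint8(172)), (224, np.uint8(172)), (225, np.uint8(172)), (226, np.uint8(172)), (227, np.uint8(172)), (228, np.uint8(172)), (229, np.uint8(172)), (230, np.uint8(160)), (231, np.uint8(100)), (232, np.uint8(85)), (233, np.uint8(83)), (234, np.uint8(95)), (235, np.uint8(139)), (236, np.uint8(166)), (237, np.uint8(165)), (238, np.uint8(166)), (239, np.uint8(165)), (240, np.uint8(164)), (241, np.uint8(165)), (242, np.uint8(165)), (243, np.uint8(165)), (244, np.uint8(166)), (245, np.uint8(164)), (246, np.uint8(163)), (247, np.uint8(161)), (248, np.uint8(160)), (249, np.uint8(160)), (250, np.uint8(162)), (251, np.uint8(164)), (252, np.uint8(
[... 2590 characters left out ...]
8(62)), (285, np.uint8(52)), (286, np.uint8(59)), (287, np.uint8(80)), (288, np.uint8(89)), (289, np.uint8(90)), (290, np.uint8(89)), (291, np.uint8(89)), (292, np.uint8(89)), (293, np.uint8(89)), (294, np.uint8(89)), (295, np.uint8(74)), (296, np.uint8(51)), (297, np.uint8(51)), (298, np.uint8(69)), (299, np.uint8(86)), (300, np.uint8(89)), (301, np.uint8(89)), (302, np.uint8(89)), (303, np.uint8(89)), (304, np.uint8(89)), (305, np.uint8(88)), (306, np.uint8(89)), (307, np.uint8(51)), (308, np.uint8(50)), (309, np.uint8(52)), (310, np.uint8(87)), (311, np.uint8(90)), (312, np.uint8(89)), (313, np.uint8(89)), (314, np.uint8(87)), (315, np.uint8(81)), (316, np.uint8(79)), (317, np.uint8(80))]
```

```bash
cat > wid.py <<'E'
import cv2,numpy as np
np.set_printoptions(precision=2,suppress=True)
for f,x0,y0,s in(('w4',160,80,2),('w5',160,80,2),('w6',0,0,1),('w7',240,60,2.2),('w8',240,40,2)):
    im=cv2.imread(f'pics/{f}.png').astype(float)
    sat=im.max(2)-im.min(2)   # wood saturated, steel not
    out=[]
    for r in (100,104,108,120,140,160,180,200):
        row=sat[int((r-y0)*s):int((r+3-y0)*s)+1].mean(0)
        xs=np.arange(len(row))/s+x0
        m=(xs>295)&(xs<355);row=row[m];xs=xs[m]
        lo=row.min();
        def cross(i0,d):
            ref=np.median(row[(xs<305)]) if d<0 else np.median(row[xs>345])
            t=(ref+np.median(row[(xs>318)&(xs<326)]))/2
            i=i0
            while row[i]<t:i+=d
            return xs[i]-d*(row[i]-t)/(row[i]-row[i-d])/s
        i0=np.argmin(abs(xs-322))
        try: a,b=cross(i0,-1),cross(i0,1);out.append(b-a)
        except IndexError: out.append(np.nan)
    print(f,np.array(out))
E
python3 wid.py
cat > pr.py <<'E'
from h import *
from fit import F
np.set_printoptions(precision=2,suppress=True)
c=cap('wrist');s=manip.observe();R=s['tcp_rot'];t=s['tcp_pos']
for a in(.13,.09,.05,0,-.03,-.06):
    o=[]
    for x in(80,70,50,30):
        P=[t+R@np.array([w,.005-x*np.cos(a),-(.0256-x*np.sin(a))]) for w in(-.004,.004)]
        q=proj(c,P);o+=[q[:,1].mean(),abs(q[1,0]-q[0,0])]
    print(a,np.array(o))
E
python3 pr.py
```

```text
w4 [18.2  18.25 18.22 17.93 17.75 17.24 17.09 16.86]
w5 [19.66 19.5  19.41 19.47 19.12 18.83 18.38 18.14]
w6 [19.5  19.36 19.37 19.36 19.06 18.9  18.31  6.35]
w7 [19.63 19.38 19.35 19.19 19.05 18.78 18.32 18.06]
w8 [19.78 19.76 19.55 19.43 19.23 18.82 18.65 17.99]
0.13 [-1751.58     0.2  -1767.56     0.23 -1819.5      0.33 -1945.59     0.58]
0.09 [-237.52    0.04 -243.29    0.05 -262.01    0.08 -307.19    0.14]
0.05 [348.24   0.02 345.93   0.02 338.45   0.02 320.43   0.03]
0 [625.33   0.04 624.58   0.05 622.15   0.07 616.3    0.12]
-0.03 [690.22   0.05 689.87   0.06 688.73   0.08 685.97   0.14]
-0.06 [718.84   0.06 718.71   0.06 718.28   0.09 717.24   0.15]
```

```bash
sed -i 's/in(80,70,50,30)/in(.08,.07,.05,.03)/' pr.py; python3 pr.py
```

```text
0.13 [104.05  17.89 126.82  17.72 171.16  17.37 213.74  17.  ]
0.09 [103.17  18.3  126.51  18.07 171.54  17.61 214.31  17.13]
0.05 [102.57  18.72 126.45  18.43 172.12  17.85 214.98  17.27]
0 [102.22  19.26 126.75  18.89 173.12  18.16 215.98  17.44]
-0.03 [102.25  19.6  127.14  19.18 173.87  18.34 216.66  17.54]
-0.06 [102.47  19.95 127.71  19.47 174.73  18.53 217.41  17.64]
```

```bash
cat > v.py <<'E'
from h import *
from fit import tilt
np.set_printoptions(precision=4,suppress=True)
for f,x0,y0,s in(('w4',160,80,2),('w5',160,80,2)):
    g=cv2.imread(f'pics/{f}.png').max(2).astype(int);col=int((322.5-x0)*s)
    p=g[:,col-3:col+4].mean(1);d=np.diff(p)
    print(f,[(round(y0+(i+.5)/s,1),int(d[i])) for i in range(len(d)) if abs(d[i])>6 and abs(d[i])>=abs(d[max(i-1,0)]) and abs(d[i])>=abs(d[min(i+1,len(d)-1)])])
    print([(round(y0+i/s,1),int(p[i])) for i in range(0,50)])
E
python3 v.py
```

```text
w4 [(81.2, 9), (217.2, -22), (220.2, 24), (243.8, -35), (246.2, 8), (254.8, -8), (258.2, 7), (266.2, -8), (269.2, 8), (277.2, -9), (280.8, 6), (288.8, -8), (291.2, 8), (296.8, 22)]
[(80.0, 135), (80.5, 131), (81.0, 128), (81.5, 138), (82.0, 136), (82.5, 135), (83.0, 136), (83.5, 136), (84.0, 136), (84.5, 136), (85.0, 136), (85.5, 136), (86.0, 136), (86.5, 136), (87.0, 136), (87.5, 136), (88.0, 136), (88.5, 136), (89.0, 136), (89.5, 136), (90.0, 137), (90.5, 139), (91.0, 140), (91.5, 141), (92.0, 141), (92.5, 141), (93.0, 141), (93.5, 141), (94.0, 141), (94.5, 141), (95.0, 141), (95.5, 141), (96.0, 141), (96.5, 141), (97.0, 141), (97.5, 141), (98.0, 141), (98.5, 141), (99.0, 141), (99.5, 141), (100.0, 141), (100.5, 141), (101.0, 141), (101.5, 141), (102.0, 141), (102.5, 141), (103.0, 141), (103.5, 141), (104.0, 141), (104.5, 141)]
w5 [(230.8, -26), (235.2, 19), (259.8, -40), (261.2, 8), (262.2, 7), (271.8, -9), (274.2, 10), (283.2, -8), (286.2, 9), (295.2, -10), (298.2, 10), (306.8, -17), (309.8, 15), (315.8, 36)]
[(80.0, 128), (80.5, 128), (81.0, 128), (81.5, 128), (82.0, 128), (82.5, 129), (83.0, 131), (83.5, 133), (84.0, 134), (84.5, 136), (85.0, 137), (85.5, 135), (86.0, 132), (86.5, 128), (87.0, 131), (87.5, 136), (88.0, 135), (88.5, 135), (89.0, 135), (89.5, 135), (90.0, 135), (90.5, 135), (91.0, 135), (91.5, 135), (92.0, 135), (92.5, 135), (93.0, 135), (93.5, 135), (94.0, 135), (94.5, 135), (95.0, 135), (95.5, 135), (96.0, 135), (96.5, 137), (97.0, 138), (97.5, 139), (98.0, 140), (98.5, 140), (99.0, 140), (99.5, 140), (100.0, 140), (100.5, 140), (101.0, 140), (101.5, 140), (102.0, 140), (102.5, 140), (103.0, 140), (103.5, 140), (104.0, 140), (104.5, 140)]
```

```bash
cat > x.py <<'E'
from h import *
from fit import tilt
np.set_printoptions(precision=4,suppress=True)
c=cap('wrist');s=manip.observe()
for n,r in(('w4',[245.3,296.5,81.3,90.5,243.8]),('w5',[260.8,315.5,86.5,97,259.8]),('w8',[261,314.7,86,96.3,259.3])):
    print(n,tilt(c,s['tcp_pos'],s['tcp_rot'],np.array(r)))
E
python3 x.py
```

```text
w4 (array([ 0.0021,  0.0148, -0.0387]), array([ 0.4803,  0.124 , -0.336 ,  0.4044, -0.6805]))
w5 (array([ 0.005 ,  0.026 , -0.0141]), array([ 0.9038,  0.1207,  0.0159,  0.0352, -1.0909]))
w8 (array([ 0.0047,  0.0258, -0.0327]), array([ 0.6119,  0.1082, -0.1518,  0.2051, -0.7839]))
```

```bash
cat > y.py <<'E'
from h import *
from fit import F
from scipy.optimize import least_squares
np.set_printoptions(precision=4,suppress=True)
c=cap('wrist');s=manip.observe();R=s['tcp_rot'];t=s['tcp_pos']
def P(y0,z0,a,F): return [t+R@np.array([0,y0-(x*np.cos(a)+z*np.sin(a)),-(z0-x*np.sin(a)+z*np.cos(a))]) for x,z in F]
rows=np.array([245.3,296.5,81.3,90.5,243.8])
for z0,a in((.031-.0125,.13),(.029-.0125,0),(.0148,-.04)):
    r=least_squares(lambda p:proj(c,P(p[0],z0,a,F))[:,1]-rows,[0.0]);print(z0,a,r.x,proj(c,P(r.x[0],z0,a,F))[:,1]-rows)
print(t,s['contact_force'],ray(c,(c['cx'],c['cy'])),R@np.array([0,0,1]),c['dist_coeffs'])
E
python3 y.py
```

```text
0.0185 0.13 [0.0021] [-2.7348  2.9137  1.4544  1.1463 -2.9396]
0.0165 0 [0.0021] [ 0.3098  1.6746 -0.7466 -0.174  -0.6636]
0.0148 -0.04 [0.0021] [ 0.4861  0.0704 -0.3222  0.4242 -0.6813]
[ 0.6048  0.3859 -0.0077] [-1.7138  2.4048  8.5504] (array([0.6097, 0.3124, 0.1558]), array([-0.0114,  0.2915, -0.9565])) [ 0.0011  0.0009 -1.    ] [-0.0547  0.      0.      0.      0.    ]
```

The wrist-camera fit, the pixel widths and the nose's contact with the board all put the pin level in the grip. It was nudged flat onto its knob face when I took hold of it. I'll firm up the grip, lift and go to the press.

Request:
{"method": "step_arm", "body": {"series": [[20, [0, 0, -4], 0], [20, [0, 0, -10], 0], [20, [0, 0, -16], 0], [20, [0, 0, -20], 0], [20, [0, 0, -20], 0], [20, [0, 0, -20], 0], [20, [0.6, -14, -10], 0], [20, [0.6, -25, 0], 0], [20, [0.6, -29, 0], 0], [20, [0.6, -29, 0], 0]], "grip_force": 45}}

```text
clock: 12.85
tcp_pos: [0.6056, 0.2867, 0.0914]
tcp_rot: [[-0.999, -0.042, -0.0], [-0.042, 0.999, -0.001], [0.0, -0.001, -1.0]]
contact_force: [0.5, -0.5, -1.6]
gripper_width: 0.292
```

Request:
{"method": "step_arm", "body": {"series": [[20, [0.6, -29, 0], 0], [20, [0.6, -29, 0], 0], [20, [0.6, -29, 0], 0], [20, [0.6, -29, 0], 0], [20, [0.6, -29, 0], 0], [20, [0.6, -29, 0], 0], [20, [0.6, -29, 0], 0.05], [20, [0.6, -29, 0], 0.1], [20, [0, -20, 0], 0.1], [20, [0, 0, 0], 0.1]]}}

```text
clock: 13.68
tcp_pos: [0.6063, 0.0317, 0.0912]
tcp_rot: [[-0.95, 0.312, -0.001], [0.312, 0.95, -0.002], [0.0, -0.002, -1.0]]
contact_force: [0.2, -0.1, -1.3]
gripper_width: 0.296
```

Request:
{"method": "step_arm", "body": {"series": [[20, [0, 0, 15], 0], [20, [0, 0, 10], 0], [20, [0, 0, 0], 0], [20, [0, 0, 0], 0]]}}

```text
clock: 14.02
tcp_pos: [0.6062, 0.0364, 0.0655]
tcp_rot: [[-0.953, 0.303, -0.002], [0.303, 0.953, -0.0], [0.002, -0.001, -1.0]]
contact_force: [0.4, 0.8, -0.7]
gripper_width: 0.291
```

```bash
cat > n.py <<'E'
from h import *
import sys
np.set_printoptions(precision=4,suppress=True)
c=cap('wrist');save(c,sys.argv[1]);s=manip.observe();print(s['clock'],s['tcp_pos'],s['tcp_rot'][:2,1],s['contact_force'],s['wrist_torque'],s['gripper_width'])
for t,z in(('hinge',.048),('lug2',.048),('pin_knob',s['tcp_pos'][2]+.0265),('press',0)):
    for r in landmark_of(t,'wrist')[:2]: print(t,r['p'],np.array(r['location']),atz(c,r['location'],z))
E
python3 n.py pics/w9.png
```

```text
14.0667 [0.6068 0.0365 0.0661] [0.303 0.953] [-0.1675 -0.1775 -0.8527] [0.0179 0.0002 0.0096] 0.28936806957289285
pin_knob 0.83 [318.1 275.8] [0.6112 0.0408 0.0926]
```

View pics/w9.png

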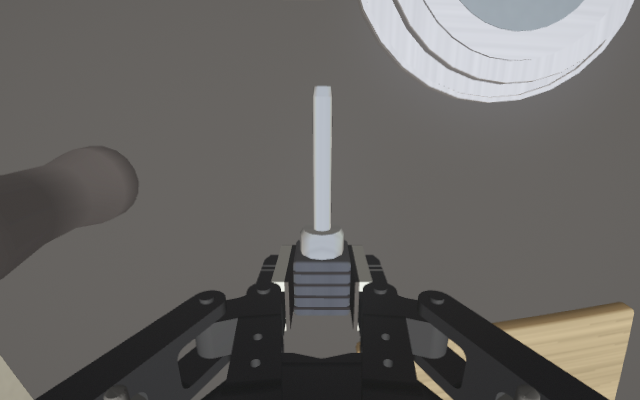

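Request:
{"method": "step_arm", "body": {"series": [[20, [-6, -12, -3], 0], [20, [-8, -20, -3], 0], [20, [-8, -22, -2], 0], [20, [-8, -22, -2], 0], [20, [-8, -22, 0], 0], [20, [0, 0, 0], 0], [20, [0, 0, 0], 0]]}}

```text
clock: 14.85
tcp_pos: [0.6139, -0.0701, 0.0765]
tcp_rot: [[-0.952, 0.306, 0.001], [0.306, 0.952, -0.0], [-0.001, -0.0, -1.0]]
contact_force: [-0.5, 0.6, -1.7]
gripper_width: 0.291
```

```bash
python3 n.py pics/w10.png; python3 - <<'E'
import cv2
im=cv2.imread('pics/w10.png');cv2.imwrite('pics/w10b.png',cv2.resize(im[0:270,190:590],None,fx=2,fy=2,interpolation=cv2.INTER_CUBIC))
E
```

```text
14.9 [ 0.6137 -0.069   0.0764] [0.3047 0.9524] [-0.2583  0.2517 -0.8079] [ 0.0056 -0.0095  0.0185] 0.2975095611212871
hinge 0.72 [365.4 162.8] [ 0.578  -0.1001  0.048 ]
lug2 0.71 [368.6  78.9] [ 0.5631 -0.146   0.048 ]
pin_knob 0.87 [319.2 275.9] [ 0.6185 -0.0651  0.1029]
press 0.81 [363.6 110.6] [ 0.565  -0.1275  0.    ]
```

View pics/w10b.png

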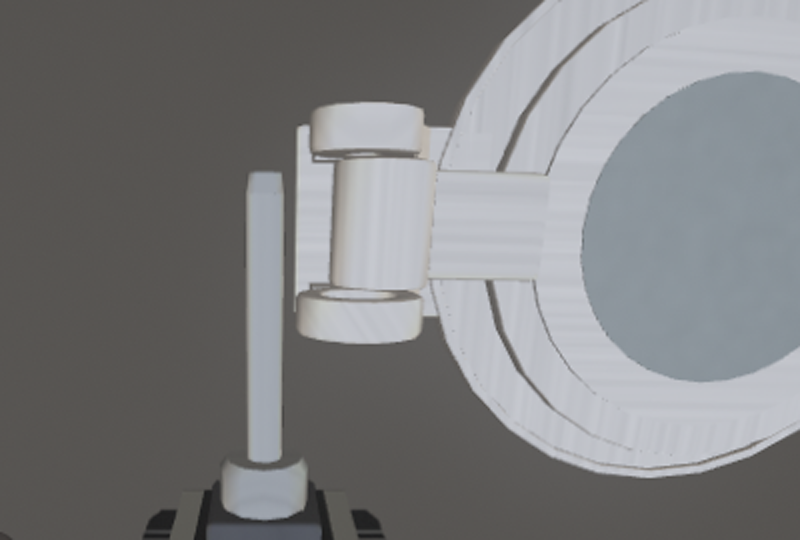

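```bash
cat > q.py <<'E'
from h import *
from scipy.optimize import least_squares
np.set_printoptions(precision=4,suppress=True)
c=cap('wrist');s=manip.observe();t=s['tcp_pos'];R=s['tcp_rot']
a=np.linspace(0,2*np.pi,73)
def cyl(o,th,r,y0,y1,dx=0,dz=0):   # returns projected pts at ends
    X=np.array([np.cos(th),np.sin(th),0]);Y=np.array([-np.sin(th),np.cos(th),0]);Z=np.array([0,0,1.])
    return [proj(c,[o+X*(dx+r*np.cos(u))+Y*y+Z*(dz+r*np.sin(u)) for u in a]) for y in(y0,y1)]
def lr(cy,row):  # silhouette left/right columns at given row
    ends=[]
    for f in(np.argmin,np.argmax):
        p,q=[e[f(e[:,0])] for e in cy];ends.append(np.interp(row,*zip(*sorted([(p[1],p[0]),(q[1],q[0])]))))
    return ends
def f(p):
    o=np.array([p[0],p[1],.048]);th=p[2]
    L1=cyl(o,th,.019,0,-.012);L2=cyl(o,th,.019,-.051,-.063)
    e=lr(L1,155)+lr(L2,65)
    bot=L1[0][:,1].max();top=L2[1][:,1].min()
    return np.array(e+[bot,top])-[338.7,401.3,345.7,402.8,171.5,51.5]
r=least_squares(f,[.578,-.1,-.31],x_scale=[.01,.01,.1]);print('press',r.x,r.fun)
o=np.array([r.x[0],r.x[1],.048]);th=r.x[2]
for dz in(-.002,-.0035,-.005):
    g=lambda p:np.array(lr(cyl(o,th,.015,-.0135,-.0495,p[0],dz),82)+lr(cyl(o,th,.015,-.0135,-.0495,p[0],dz),138))-[359,407.5,355.7,404.2]
    k=least_squares(g,[-.005],x_scale=.01);print('knuckle dx',dz,k.x,k.fun)
z=t[2]+.0265
N=atz(c,(322.5,88),z);B=atz(c,(322.5,215),z)
X=np.array([np.cos(th),np.sin(th),0]);Y=np.array([-np.sin(th),np.cos(th),0])
print('pin nose,base',N,B,'dirangle',np.arctan2((B-N)[0],(B-N)[1]),'tooly angle',np.arctan2(R[0,1],R[1,1]),'press y angle',np.arctan2(Y[0],Y[1]))
for n,P in(('N',N),('B',B)): print(n,'press x,y rel mouth (mm):',(P-o)@X*1e3,(P-o)@Y*1e3)
print('tcp rel mouth',(t-o)@X*1e3,(t-o)@Y*1e3, t)
E
python3 q.py
```

```text
press [ 0.5763 -0.0946 -0.3149] [-0.5984  0.6144 -5.7551  5.608   1.7484 -1.4595]
knuckle dx -0.002 [-0.006] [-2.3623  2.0628 -0.9481  1.2037]
knuckle dx -0.0035 [-0.0062] [-2.1561  1.8602 -0.7507  1.01  ]
knuckle dx -0.005 [-0.0065] [-1.9531  1.6607 -0.5564  0.8192]
pin nose,base [ 0.5907 -0.1441  0.1026] [ 0.6072 -0.0919  0.1026] dirangle 0.30715383609091196 tooly angle 0.3074682508566928 press y angle 0.3149194540314369
N press x,y rel mouth (mm): 28.940237104464472 -42.634817181937365
B press x,y rel mouth (mm): 28.514662759393243 12.166461166775257
tcp rel mouth 27.105339670573404 37.25052801474715 [ 0.6137 -0.0676  0.0761]
```

```bash
sed -i 's/L2=cyl(o,th,.019,/L2=cyl(o,th,p[3],/; s/\[.578,-.1,-.31\],x_scale=\[.01,.01,.1\]/[.578,-.1,-.31,.016],x_scale=[.01,.01,.1,.01]/' q.py; python3 q.py
```

```text
press [ 0.5763 -0.0949 -0.3167  0.0158] [-0.5789  0.6422  0.0622 -0.1243  1.2248 -1.0416]
knuckle dx -0.002 [-0.0059] [-2.3182  2.1101 -0.9985  1.1585]
knuckle dx -0.0035 [-0.0062] [-2.112   1.9075 -0.8011  0.9648]
knuckle dx -0.005 [-0.0065] [-1.909   1.708  -0.6068  0.7739]
pin nose,base [ 0.5907 -0.1441  0.1026] [ 0.6072 -0.0919  0.1026] dirangle 0.3071210819426266 tooly angle 0.30750204690656957 press y angle 0.31665714933162237
N press x,y rel mouth (mm): 29.013135594501165 -42.28343195381143
B press x,y rel mouth (mm): 28.49054879777278 12.515987404648826
tcp rel mouth 27.046601872066038 37.566502902009375 [ 0.6137 -0.0677  0.0761]
```

Request:
{"method": "step_arm", "body": {"series": [[20, [0, 15, 0], 0.009], [20, [0, 20, 0], 0], [20, [0, 20, 0], 0], [20, [10, 0, 0], 0], [20, [14, 0, 0], 0], [20, [11, 0, 0], 0], [20, [0, 0, 15], 0], [20, [0, 0, 18], 0], [20, [0, 0, 15], 0], [20, [0, 0, 10], 0]]}}

```text
clock: 16.03
tcp_pos: [0.5967, -0.0046, 0.0168]
tcp_rot: [[-0.95, 0.312, -0.001], [0.312, 0.95, 0.0], [0.001, -0.0, -1.0]]
contact_force: [-0.6, -0.8, -1.2]
gripper_width: 0.295
```

Request:
{"method": "step_arm", "body": {"series": [[20, [0, 0, 0], 0], [20, [0, 0, 0], 0], [20, [0, 0, 0], 0]]}}

```text
clock: 16.28
tcp_pos: [0.5981, -0.0051, 0.0189]
tcp_rot: [[-0.95, 0.312, 0.001], [0.312, 0.95, -0.0], [-0.001, 0.0, -1.0]]
contact_force: [-0.1, -0.2, -0.5]
gripper_width: 0.294
```

```bash
cat > st.py <<'E'
from h import *
np.set_printoptions(precision=2,suppress=True)
o=np.array([.5763,-.0949,.048]);th=-.3167
X=np.array([np.cos(th),np.sin(th),0]);Y=np.array([-np.sin(th),np.cos(th),0])
s=manip.observe();t=s['tcp_pos'];R=s['tcp_rot'];F=s['contact_force'];d=t-o
print('clk',s['clock'],'pin x,z rel axis',d@X*1e3+1.6,(t[2]+.027-.048)*1e3,'nose depth',-(d@Y*1e3+5-86),'yaw err',np.arctan2(R[0,1],R[1,1])+th,'F xyz press',F@X,F@Y,F[2],s['gripper_width']*85.4)
c=cap('wrist');save(c,'pics/cur.png')
E
python3 st.py; cat > pv.py <<'E'
from h import *
from st import *
# predicted and observed nose position in image
im=c['img'].astype(float);sat=im.max(2)-im.min(2);v=im.max(2)
for r in(95,105,120,140,160): 
    print(r,' '.join(f'{int(x)}' for x in v[r,300:346:2]))
E
python3 pv.py
```

```text
clk 16.2833 pin x,z rel axis -5.615677220018444 -2.1139485417701747 nose depth -11.094954914870854 yaw err 0.0006920865219531835 F xyz press 0.008469753755502178 -0.20824248785959223 -0.49568810807489677 25.141775725037178
clk 16.3333 pin x,z rel axis -5.483258102523942 -1.9518800322480823 nose depth -11.097853531136607 yaw err 0.0007631507640841195 F xyz press -0.30511502729854467 0.4998830260323328 -1.1345963068076426 24.883310977110852
95 97 97 98 98 98 97 93 163 176 184 183 183 183 184 177 163 91 99 99 99 100 99 99
105 97 98 97 97 97 97 97 170 189 191 189 189 189 188 187 177 93 99 98 98 99 98 99
120 97 97 97 97 97 98 89 170 188 191 189 189 189 188 186 175 82 98 98 99 98 98 99
140 97 97 98 97 97 97 102 169 188 191 189 189 189 188 186 174 97 98 98 98 98 98 98
160 97 98 98 98 97 97 102 166 187 190 189 189 189 188 186 168 98 98 98 98 98 98 98
```

```bash
cat > ed.py <<'E'
from st import *
v=c['img'].max(2).astype(float);v=cv2.GaussianBlur(v,(3,3),0)
for r in list(range(0,92,6)):
    d=np.diff(v[r]);i=[(int(k),int(d[k])) for k in range(230,420) if abs(d[k])>8 and abs(d[k])==abs(d[max(k-2,0):k+3]).max()];print(r,i)
o2=o
def cylp(r,y,dx,dz):
    return proj(c,[o+X*(dx+r*np.cos(u))+Y*y+np.array([0,0,dz+r*np.sin(u)]) for u in np.linspace(0,2*np.pi,73)])
for n,a in(('mouth out',(.019,0,0,0)),('lug1 back',(.019,-.012,0,0)),('bore',(.0115,0,0,0)),('knuck',(.015,-.0135,-.0062,-.0035))):
    q=cylp(*a);print(n,q.min(0),q.max(0))
E
python3 ed.py
```

```text
clk 16.3833 pin x,z rel axis -5.416003522813744 -1.8911405553626999 nose depth -11.0481977394614 yaw err 0.0008239480006944078 F xyz press 0.6217738180976768 -0.04913880570612775 0.01788154642462436 24.96720122760778
0 [(268, 48), (280, -21), (358, 23), (363, 10)]
6 [(261, 23), (343, -15), (353, 9), (357, 29), (362, 12)]
12 [(254, 24), (351, -21), (354, 26), (362, 12)]
18 [(253, 29), (352, -24), (358, 16)]
24 [(253, 36), (352, 15), (369, 25), (407, -42), (413, 33)]
30 [(254, 29), (352, 14), (369, 28), (408, -48), (414, 34)]
36 [(254, 44), (352, 15), (370, 29), (409, -38), (416, 35)]
42 [(254, 30), (259, -8), (282, 9), (286, 8), (321, -10), (345, 10), (352, 16), (372, 27), (411, -42), (417, 35)]
48 [(275, 18), (329, -14), (349, 23), (374, 26), (413, -38), (419, 36)]
54 [(270, 39), (276, -16), (327, 11), (335, -24), (352, 14), (355, 12), (373, -26), (414, -40)]
60 [(377, 38), (416, -38)]
66 [(378, 36), (417, -36)]
72 [(380, 40)]
78 [(382, 34)]
84 [(386, 33)]
90 [(313, 27), (330, -31), (389, 38)]
mouth out [258.24  46.68] [356.27  61.74]
lug1 back [256.74   7.39] [357.02  32.83]
bore [277.95  50.41] [336.88  59.41]
knuck [284.86   8.97] [361.75  28.85]
```

```bash
python3 - <<'E'
import cv2,numpy as np
v=cv2.GaussianBlur(cv2.imread('pics/w10.png').max(2).astype(float),(3,3),0)
for r in list(range(54,80,6))+list(range(82,142,7))+list(range(148,172,4)):
    d=np.diff(v[r]);print(r,[(int(k),int(d[k])) for k in range(330,430) if abs(d[k])>2.5 and abs(d[k])==abs(d[max(k-2,0):k+3]).max()])
E
```

```text
54 [(348, 15), (400, -23), (420, 34), (428, -3)]
60 [(345, 16), (401, -41), (417, 33), (427, -3)]
66 [(338, 40), (344, -33), (354, 4), (396, -4), (405, 5), (413, -16), (416, 16)]
72 [(338, 39), (343, -29), (355, 3), (395, -4), (404, 5), (411, -17), (414, 15), (419, 4)]
78 [(337, 38), (345, -34), (357, -3), (365, 6), (378, -3), (387, -2), (398, 16), (404, 5), (411, 15)]
82 [(337, 38), (345, -4), (356, -30), (359, 13), (363, 6), (367, 4), (403, -3), (410, 21)]
89 [(330, -30), (337, 40), (355, -33), (363, 6), (403, -2), (408, 8)]
96 [(331, -29), (337, 37), (355, -33), (363, 6), (407, 5)]
103 [(331, -31), (337, 39), (355, -36), (362, 6), (366, 3), (402, -3), (407, 4)]
110 [(331, -30), (337, 41), (354, -30), (362, 5), (366, 3), (406, 8)]
117 [(331, -33), (337, 42), (354, -33), (365, 3), (405, 5)]
124 [(331, -32), (337, 43), (354, -36), (357, 16), (365, 3), (401, -4), (405, 6)]
131 [(331, -28), (337, 41), (354, -29), (362, 3), (400, -4), (404, 8)]
138 [(331, -30), (337, 40), (353, -31), (361, 4), (400, -5), (405, 2)]
148 [(331, -27), (336, 15), (340, 5), (350, 7), (353, 9), (357, 5), (364, 2), (384, -10), (400, 18), (405, -16)]
152 [(330, -28), (335, 13), (339, 15), (344, 5), (348, 5), (401, 8), (406, -14)]
156 [(330, -28), (339, 16), (346, 5), (401, 9), (407, -15)]
160 [(330, -28), (338, 18), (348, 4), (400, -31), (409, 34)]
164 [(330, -29), (338, 21), (345, 3), (399, -30), (411, 34)]
168 [(330, -29), (343, 12), (347, 11), (397, -27), (412, 34)]
```

Request:
{"method": "step_arm", "body": {"series": [[20, [-1.4, 0, 1.5], 0], [20, [0, -5, 0], 0], [20, [0, -3, 0], 0], [20, [0, 0, 0], 0], [20, [0, 0, 0], 0]]}}

```text
clock: 16.85
tcp_pos: [0.5962, -0.0136, 0.0167]
tcp_rot: [[-0.95, 0.313, -0.0], [0.313, 0.95, 0.0], [0.0, 0.0, -1.0]]
contact_force: [0.0, 0.2, -1.0]
gripper_width: 0.293
```

```bash
python3 ed.py | grep -v "^[67]"
```

```text
clk 16.85 pin x,z rel axis -4.809039122544517 -4.347074445832419 nose depth -2.471456837595369 yaw err 0.0015273815175553263 F xyz press -0.036190594975429966 0.19019388375106755 -1.031711870582242 24.98216259694281
0 [(268, 53), (281, -31), (360, 25), (365, 10)]
12 [(269, 45), (281, -27), (360, 20), (364, 13)]
18 [(269, 52), (281, -24), (359, 24), (363, -12)]
24 [(269, 52), (281, -26), (359, 24), (364, 11)]
30 [(265, 17), (268, 15), (338, -10), (341, -9), (355, 9), (359, 23), (364, 12)]
36 [(255, 29), (352, -11), (361, 17)]
42 [(255, 25), (370, 19), (408, -16), (414, 30)]
48 [(255, 37), (354, 14), (368, -22), (375, -8), (376, -8), (409, -38), (415, 34)]
54 [(255, 34), (354, 11), (369, -25), (411, -39), (417, 36)]
84 [(379, 36), (418, -35)]
90 [(313, 26), (330, -30), (381, 38)]
mouth out [259.71  72.92] [357.94  81.37]
lug1 back [258.16  33.99] [358.74  52.7 ]
bore [279.44  75.02] [338.5   80.06]
knuck [286.3   33.94] [363.42  48.81]
```

Request:
{"method": "step_arm", "body": {"series": [[20, [-1, 0, 0], 0], [20, [0, -2, 0], 0], [20, [0, -2.5, 0], 0], [20, [0, -2.5, 0], 0], [20, [0, -2.5, 0], 0], [20, [0, 0, 0], 0], [20, [0, 0, 0], 0]]}}

```text
clock: 17.48
tcp_pos: [0.5942, -0.0228, 0.0166]
tcp_rot: [[-0.95, 0.313, 0.0], [0.313, 0.95, 0.0], [-0.0, 0.0, -1.0]]
contact_force: [0.0, 0.9, -0.4]
gripper_width: 0.292
```

```bash
python3 st.py; sleep 0; python3 st.py
```

```text
clk 17.4833 pin x,z rel axis -3.8207534001615886 -4.3762041388700075 nose depth 6.8676496120180985 yaw err 0.001277407347062609 F xyz press -0.23808186378842275 0.8590337301601689 -0.3671816107871865 24.973969244574025
clk 17.5333 pin x,z rel axis -3.8464989299004704 -4.363156434972371 nose depth 6.718532133232813 yaw err 0.0011342908844131916 F xyz press -0.9373534709487541 -0.36624879618508055 -1.50994537990701 24.931357031801685
```

Request:
{"method": "step_arm", "body": {"series": [[20, [0, 0, -0.9], 0], [20, [0, -2, 0], 0], [20, [0, -2, 0], 0], [20, [0, -1, 0], 0], [20, [0, 0, 0], 0], [20, [0, 0, 0], 0]]}}

```text
clock: 18.08
tcp_pos: [0.5927, -0.0274, 0.0175]
tcp_rot: [[-0.95, 0.312, 0.0], [0.312, 0.95, -0.0], [-0.0, 0.0, -1.0]]
contact_force: [-0.1, -0.2, -1.0]
gripper_width: 0.299
```

Request:
{"method": "step_arm", "body": {"series": [[20, [0, -0.7, 0], 0], [20, [0, -0.7, 0], 0], [20, [0, 0, 0], 0]]}}

```text
clock: 18.33
tcp_pos: [0.5922, -0.0287, 0.0175]
tcp_rot: [[-0.95, 0.312, -0.0], [0.312, 0.95, -0.0], [0.0, -0.0, -1.0]]
contact_force: [-0.4, -0.0, -1.3]
gripper_width: 0.295
```

Request:
{"method": "step_arm", "body": {"series": [[20, [0, -0.7, 0], 0], [20, [0, -0.7, 0], 0], [20, [0, 0, 0], 0]]}}

```text
clock: 18.58
tcp_pos: [0.5918, -0.0301, 0.0175]
tcp_rot: [[-0.95, 0.312, 0.0], [0.312, 0.95, -0.0], [-0.0, -0.0, -1.0]]
contact_force: [0.3, -0.1, -1.4]
gripper_width: 0.295
```

```bash
python3 st.py
```

```text
clk 18.5833 pin x,z rel axis -3.841994833579619 -3.4755351021605736 nose depth 14.54309775237438 yaw err 0.0009581121990830943 F xyz press 0.30089425931096947 -0.05384394649138796 -1.4096698631647664 25.150457371730504
```

Depth is about 14.5 mm with no contact yet, so I continue gently.

Request:
{"method": "step_arm", "body": {"series": [[20, [0, -0.7, 0], 0], [20, [0, -0.7, 0], 0], [20, [0, 0, 0], 0]]}}

```text
clock: 18.88
tcp_pos: [0.5914, -0.0314, 0.0175]
tcp_rot: [[-0.95, 0.312, -0.0], [0.312, 0.95, -0.0], [0.0, -0.0, -1.0]]
contact_force: [-1.1, -0.5, -0.8]
gripper_width: 0.295
```

Request:
{"method": "step_arm", "body": {"series": [[20, [0, -0.7, 0], 0], [20, [0, -0.7, 0], 0], [20, [0, 0, 0], 0]]}}

```text
clock: 19.13
tcp_pos: [0.5909, -0.0328, 0.0175]
tcp_rot: [[-0.95, 0.312, -0.0], [0.312, 0.95, -0.0], [0.0, -0.0, -1.0]]
contact_force: [0.4, -0.6, -1.1]
gripper_width: 0.295
```

```bash
python3 st.py
```

```text
clk 19.1333 pin x,z rel axis -3.84907989934173 -3.5131787668025853 nose depth 17.385293163109992 yaw err 0.000987308899972117 F xyz press 0.5586925141602053 -0.5005299777951925 -1.0754812963758942 25.207396754400524
```

Request:
{"method": "step_arm", "body": {"series": [[20, [0, -0.8, 0], 0], [20, [0, -0.8, 0], 0], [20, [0, 0, 0], 0]]}}

```text
clock: 19.43
tcp_pos: [0.5905, -0.0343, 0.0175]
tcp_rot: [[-0.95, 0.312, 0.0], [0.312, 0.95, -0.0], [-0.0, -0.0, -1.0]]
contact_force: [0.0, 0.3, -1.5]
gripper_width: 0.289
```

Request:
{"method": "step_arm", "body": {"series": [[20, [0, -0.8, 0], 0], [20, [0, -0.8, 0], 0], [20, [0, 0, 0], 0]]}}

```text
clock: 19.68
tcp_pos: [0.5899, -0.0358, 0.0175]
tcp_rot: [[-0.95, 0.312, -0.0], [0.312, 0.95, -0.0], [0.0, -0.0, -1.0]]
contact_force: [-0.3, -0.2, -0.5]
gripper_width: 0.291
```

Request:
{"method": "step_arm", "body": {"series": [[20, [0, -0.8, 0], 0], [20, [0, -0.8, 0], 0], [20, [0, 0, 0], 0]]}}

```text
clock: 19.93
tcp_pos: [0.5894, -0.0373, 0.0175]
tcp_rot: [[-0.95, 0.312, -0.0], [0.312, 0.95, -0.0], [0.0, -0.0, -1.0]]
contact_force: [0.5, 0.4, -0.6]
gripper_width: 0.29
```

```bash
python3 ed.py | grep -v "^[67]"
```

```text
clk 19.9333 pin x,z rel axis -3.867788254920589 -3.500886354808705 nose depth 22.1876248691591 yaw err 0.0009906486116640356 F xyz press 0.36769175461922576 0.5297017646962603 -0.6340343517114178 24.75838369581876
0 [(270, 18), (287, 22), (376, -13)]
12 [(271, 52), (278, -37), (286, 20), (363, 17), (372, -13), (416, -35)]
18 [(271, 48), (281, -14), (284, -16), (287, 14), (362, 17), (414, -17), (418, 17)]
24 [(271, 39), (284, -28), (362, 18), (367, 11)]
30 [(272, 42), (285, -28), (362, 17)]
36 [(272, 41), (284, -27), (362, 15), (367, 11)]
42 [(272, 38), (285, -24), (361, 15), (366, 8)]
48 [(272, 41), (285, -26), (361, 15), (366, 9)]
54 [(272, 43), (285, -26), (361, 16)]
84 [(273, 44), (285, -25), (360, 17)]
90 [(274, 39), (285, -26), (360, 19)]
mouth out [265.7  136.81] [358.44 146.76]
lug1 back [264.24 110.47] [359.31 111.99]
bore [284.26 138.37] [340.07 144.32]
knuck [290.68 107.09] [363.74 107.39]
```

No contact and the nose has disappeared under the knuckle, so the pin is inside the bore. I slide it deeper with force checks.

Request:
{"method": "step_arm", "body": {"series": [[20, [0, -1, 0], 0], [20, [0, -1, 0], 0], [20, [0, -1, 0], 0], [20, [0, -1, 0], 0]]}}

```text
clock: 20.32
tcp_pos: [0.5882, -0.0411, 0.0175]
tcp_rot: [[-0.95, 0.312, -0.0], [0.312, 0.95, 0.0], [0.0, 0.0, -1.0]]
contact_force: [0.4, -0.1, 0.6]
gripper_width: 0.293
```

Request:
{"method": "step_arm", "body": {"series": [[20, [0, -1, 0], 0], [20, [0, -1, 0], 0], [20, [0, -1, 0], 0], [20, [0, -1, 0], 0]]}}

```text
clock: 20.65
tcp_pos: [0.5869, -0.0449, 0.0175]
tcp_rot: [[-0.95, 0.312, -0.0], [0.312, 0.95, 0.0], [0.0, 0.0, -1.0]]
contact_force: [0.0, -1.5, -1.0]
gripper_width: 0.287
```

Request:
{"method": "step_arm", "body": {"series": [[20, [0, -1, 0], 0], [20, [0, -1, 0], 0], [20, [0, -1, 0], 0], [20, [0, -1, 0], 0]]}}

```text
clock: 20.98
tcp_pos: [0.5857, -0.0486, 0.0175]
tcp_rot: [[-0.95, 0.312, -0.0], [0.312, 0.95, 0.0], [0.0, 0.0, -1.0]]
contact_force: [-0.2, 0.5, -1.9]
gripper_width: 0.291
```

```bash
python3 st.py
```

```text
clk 20.9833 pin x,z rel axis -3.8979121650250614 -3.5068292981154103 nose depth 34.12183177805497 yaw err 0.0008590282360667056 F xyz press -0.3039108622633297 0.43581523677287853 -1.865469148392589 24.889218558057152
```

Request:
{"method": "step_arm", "body": {"series": [[20, [0, -1, 0], 0], [20, [0, -1, 0], 0], [20, [0, -1, 0], 0], [20, [0, -1, 0], 0], [20, [0, -1, 0], 0]]}}

```text
clock: 21.45
tcp_pos: [0.5841, -0.0534, 0.0175]
tcp_rot: [[-0.95, 0.312, -0.0], [0.312, 0.95, 0.0], [0.0, -0.0, -1.0]]
contact_force: [-0.7, 1.0, -1.8]
gripper_width: 0.297
```

Request:
{"method": "step_arm", "body": {"series": [[20, [0, -1, 0], 0], [20, [0, -1, 0], 0], [20, [0, -1, 0], 0], [20, [0, -1, 0], 0], [20, [0, -1, 0], 0]]}}

```text
clock: 21.87
tcp_pos: [0.5825, -0.0581, 0.0175]
tcp_rot: [[-0.95, 0.312, -0.0], [0.312, 0.95, 0.0], [0.0, 0.0, -1.0]]
contact_force: [0.2, -0.4, -0.7]
gripper_width: 0.291
```

```bash
cat > e2.py <<'E'
from st import *
v=c['img'].max(2).astype(float);v=cv2.GaussianBlur(v,(3,3),0)
for r in list(range(0,250,8)):
    d=np.diff(v[r]);i=[(int(k),int(d[k])) for k in range(240,420) if abs(d[k])>8 and abs(d[k])==abs(d[max(k-2,0):k+3]).max()];print(r,i)
def cylp(r,y,dx,dz):
    return proj(c,[o+X*(dx+r*np.cos(u))+Y*y+np.array([0,0,dz+r*np.sin(u)]) for u in np.linspace(0,2*np.pi,73)])
for n,a in(('mouth out',(.019,0,0,0)),('lug1 back',(.019,-.012,0,0)),('lug2 in',(.0158,-.051,0,0)),('lug2 out',(.0158,-.063,0,0)),('knuckF',(.015,-.0135,-.0062,-.0035)),('knuckB',(.015,-.0495,-.0062,-.0035))):
    q=cylp(*a);print(n,q.min(0),q.max(0))
E
python3 e2.py
```

```text
clk 21.8667 pin x,z rel axis -3.935812764106967 -3.5105288416284743 nose depth 44.114390683602224 yaw err 0.0008440667757736997 F xyz press 0.3192880925660405 -0.34008662551560764 -0.7430887918980357 24.884386313098716
0 [(400, 34)]
8 [(395, 34)]
16 [(289, 9), (321, -9), (390, 34)]
24 [(266, 32), (346, -36), (386, 33)]
32 [(265, 27), (348, -26), (383, 32)]
40 [(265, 27), (346, -15), (349, 17), (359, -18), (380, 33)]
48 [(266, 29), (349, 17), (376, -19), (419, -42)]
56 [(266, 10), (295, 9), (347, 22), (375, 20), (416, -33)]
64 [(272, 42), (279, -15), (361, 9), (370, -15), (413, -33), (417, 29)]
72 [(273, 37), (285, -27), (359, -11), (410, -9)]
80 [(273, 48), (286, -31), (358, -9), (361, 14), (365, 8)]
88 [(273, 42), (286, -33), (358, -10), (361, 13), (365, 8)]
96 [(274, 41), (286, -34), (360, 14), (365, 8)]
104 [(274, 47), (286, -33), (360, 16), (364, 10)]
112 [(274, 43), (286, -30), (360, 16), (364, 9)]
120 [(275, 42), (286, -24), (359, 15)]
128 [(275, 51), (286, -27), (359, 19), (363, 8)]
136 [(275, 42), (287, -32), (359, 18), (363, 8)]
144 [(276, 47), (287, -29), (358, 17)]
152 [(2
[... 256 characters left out ...]
26), (376, 35), (412, -36), (415, 30)]
184 [(264, 28), (353, -22), (378, 37), (415, -36), (418, 35)]
192 [(270, 17), (346, -18), (381, 32), (419, -31)]
200 [(313, 26), (330, -28), (386, 37)]
208 [(313, 27), (330, -31), (391, 34)]
216 [(313, 28), (330, -28), (396, 33)]
224 [(313, 28), (330, -28), (402, 30), (412, 8)]
232 [(302, 10), (335, 11), (341, -14), (410, 31)]
240 [(300, 23), (342, -28), (418, 30)]
248 [(290, -19), (300, 29), (342, -31), (351, 18)]
mouth out [268.21 182.24] [356.76 205.58]
lug1 back [266.79 157.83] [357.62 174.18]
lug2 in [270.53  60.6 ] [352.13  70.46]
lug2 out [269.28  22.47] [352.8   40.92]
knuckF [291.99 154.84] [361.91 166.33]
knuckB [289.67  66.69] [364.77  74.63]
```

Request:
{"method": "step_arm", "body": {"series": [[20, [0, 0, 0], 0], [20, [0, 0, -0.6], 0], [20, [0, 0, -0.6], 0], [20, [0, 0, -0.6], 0], [20, [0, 0, 0], 0]], "grip_force": 65}}

```text
clock: 22.33
tcp_pos: [0.5823, -0.0579, 0.0192]
tcp_rot: [[-0.95, 0.312, -0.001], [0.312, 0.95, 0.0], [0.001, 0.0, -1.0]]
contact_force: [-0.7, -0.8, -3.1]
gripper_width: 0.284
```

Request:
{"method": "step_arm", "body": {"series": [[20, [0, 0, -0.6], 0], [20, [0, 0, -0.6], 0], [20, [0, 0, -0.6], 0], [20, [0, 0, 0], 0]]}}

```text
clock: 22.67
tcp_pos: [0.5825, -0.058, 0.0212]
tcp_rot: [[-0.95, 0.312, -0.0], [0.312, 0.95, 0.0], [0.0, 0.0, -1.0]]
contact_force: [-1.5, -0.1, -4.7]
gripper_width: 0.286
```

Request:
{"method": "step_arm", "body": {"series": [[20, [-0.7, 0, 0], 0], [20, [-0.7, 0, 0], 0], [20, [-0.7, 0, 0], 0], [20, [0, 0, 0], 0]]}}

```text
clock: 23.0
tcp_pos: [0.5848, -0.0588, 0.0211]
tcp_rot: [[-0.95, 0.312, 0.0], [0.312, 0.95, -0.0], [-0.0, 0.0, -1.0]]
contact_force: [-1.4, 0.5, -4.6]
gripper_width: 0.288
```

```bash
python3 st.py
```

```text
clk 23.0 pin x,z rel axis -1.523682631769176 0.11662530067368948 nose depth 44.0656430108191 yaw err 0.0009473032860753405 F xyz press -1.4718203069877183 0.09276546166376143 -4.627703912648986 24.583637312467314
```

Request:
{"method": "step_arm", "body": {"series": [[20, [-0.8, 0, 0], 0], [20, [-0.8, 0, 0], 0], [20, [-0.8, 0, 0], 0], [20, [-0.7, 0, 0], 0], [20, [0, 0, 0], 0]]}}

```text
clock: 23.47
tcp_pos: [0.5878, -0.0598, 0.0211]
tcp_rot: [[-0.95, 0.312, 0.0], [0.312, 0.95, -0.0], [-0.0, 0.0, -1.0]]
contact_force: [-0.1, 1.3, -3.6]
gripper_width: 0.289
```

```bash
python3 e2.py
```

```text
clk 23.4667 pin x,z rel axis 1.5980483621518213 0.1410179545558582 nose depth 44.07483680138034 yaw err 0.0009690216821687803 F xyz press -0.5144495321427487 1.1562151738286834 -3.5943026320452383 24.687470841281378
0 [(411, 34)]
8 [(406, 32)]
16 [(401, 32)]
24 [(284, 14), (359, -23), (396, 33)]
32 [(281, 23), (361, -34), (394, 31)]
40 [(281, 25), (362, 12), (367, -17), (391, 30)]
48 [(281, 26), (362, 14), (386, -17), (389, 18), (417, -37)]
56 [(282, 19), (361, 19), (383, -18), (386, 19), (414, -35), (419, 27)]
64 [(284, 33), (358, -28), (365, 11), (380, -17), (383, 18), (411, -34), (415, 30)]
72 [(284, 12), (287, 13), (358, -10), (362, -9), (408, -12), (413, 11)]
80 [(285, 20), (288, 12), (360, 13), (364, 8)]
88 [(285, 15), (288, 16), (357, -9), (360, 15)]
96 [(288, 19), (359, 11)]
104 [(287, 23), (359, 16), (363, 9)]
112 [(287, 22), (359, 17)]
120 [(288, 22), (358, 12)]
128 [(288, 25), (358, 18), (362, 9)]
136 [(288, 27), (358, 19)]
144 [(288, 28), (358, 14)]
152 [(287, 29), (355, -22), (366, 10), (379, 18), (404, -36), (408, 32)]
160 [(278, 12), (296, 16), (312, -26), (331, 19), (345, -11), (365, 17), (381, 15), (406, -37), (410, 33)]
168 [(278, 25), (366, 10), (381, -13), (384, 16), (408, -37), (412, 34)]
176 [(278, 25), (365, -26), (385, 35), (410, -36), (414, 34)]
184 [(279, 29), (364, -24), (388, 35), (414, -32), (417, 31)]
192 [(293, 10), (348, -13), (351, -10), (392, 34), (418, -33)]
200 [(313, 27), (330, -29), (396, 34)]
208 [(313, 28), (330, -29), (401, 36)]
216 [(313, 28), (330, -32), (405, 34)]
224 [(313, 29), (330, -28), (413, 31)]
232 [(302, 10), (336, 10), (342, -14)]
240 [(300, 23), (342, -28)]
248 [(291, -24), (300, 30), (342, -31), (351, 20)]
mouth out [282.03 180.38] [368.34 202.52]
lug1 back [281.01 156.48] [369.48 171.95]
lug2 in [285.71  61.72] [365.02  71.1 ]
lug2 out [284.85  24.81] [365.97  42.31]
knuckF [305.17 153.56] [373.4  164.44]
knuckB [303.86  67.62] [377.03  75.19]
```

Laterally the pin (column 322) is centred on both lugs (columns 321.8 and 321.7), and it is carrying the plate. Now on towards the second lug, slowly.

Request:
{"method": "step_arm", "body": {"series": [[20, [0, -1, 0], 0], [20, [0, -1, 0], 0], [20, [0, -1, 0], 0], [20, [0, -1, 0], 0], [20, [0, 0, 0], 0]]}}

```text
clock: 23.93
tcp_pos: [0.5864, -0.0637, 0.0212]
tcp_rot: [[-0.95, 0.312, 0.0], [0.312, 0.95, 0.0], [-0.0, 0.0, -1.0]]
contact_force: [0.2, 1.4, -4.6]
gripper_width: 0.283
```

Request:
{"method": "step_arm", "body": {"series": [[20, [0, -0.8, 0], 0], [20, [0, -0.8, 0], 0], [20, [0, 0, 0], 0]]}}

```text
clock: 24.18
tcp_pos: [0.5859, -0.0652, 0.0212]
tcp_rot: [[-0.95, 0.312, 0.0], [0.312, 0.95, -0.0], [-0.0, -0.0, -1.0]]
contact_force: [0.5, 1.2, -4.8]
gripper_width: 0.288
```

Request:
{"method": "step_arm", "body": {"series": [[20, [0, -0.8, 0], 0], [20, [0, -0.8, 0], 0], [20, [0, 0, 0], 0]]}}

```text
clock: 24.43
tcp_pos: [0.5853, -0.0667, 0.0211]
tcp_rot: [[-0.95, 0.312, 0.0], [0.312, 0.95, -0.0], [-0.0, -0.0, -1.0]]
contact_force: [-0.0, 1.3, -4.9]
gripper_width: 0.292
```

Request:
{"method": "step_arm", "body": {"series": [[20, [0, -0.8, 0], 0], [20, [0, -0.8, 0], 0], [20, [0, 0, 0], 0]]}}

```text
clock: 24.68
tcp_pos: [0.5848, -0.0682, 0.0211]
tcp_rot: [[-0.95, 0.312, -0.0], [0.312, 0.95, -0.0], [-0.0, -0.0, -1.0]]
contact_force: [0.1, 1.1, -4.2]
gripper_width: 0.284
```

```bash
python3 st.py
```

```text
clk 24.6833 pin x,z rel axis 1.3417886279738303 0.10879319513636132 nose depth 53.007211082276285 yaw err 0.0009918263383827952 F xyz press -0.2419142972224394 1.1261808053365419 -4.230563779468028 24.290249611436927
```

Request:
{"method": "step_arm", "body": {"series": [[20, [0, -0.7, 0], 0], [20, [0, -0.7, 0], 0], [20, [0, 0, 0], 0]]}}

```text
clock: 24.98
tcp_pos: [0.5843, -0.0695, 0.0211]
tcp_rot: [[-0.95, 0.312, 0.0], [0.312, 0.95, -0.0], [-0.0, -0.0, -1.0]]
contact_force: [0.9, 1.1, -4.4]
gripper_width: 0.29
```

Request:
{"method": "step_arm", "body": {"series": [[20, [0, -0.7, 0], 0], [20, [0, -0.7, 0], 0], [20, [0, 0, 0], 0]]}}

```text
clock: 25.23
tcp_pos: [0.5839, -0.0709, 0.0211]
tcp_rot: [[-0.95, 0.312, -0.0], [0.312, 0.95, -0.0], [0.0, -0.0, -1.0]]
contact_force: [-0.1, 1.0, -4.2]
gripper_width: 0.288
```

Request:
{"method": "step_arm", "body": {"series": [[20, [0, -0.7, 0], 0], [20, [0, -0.7, 0], 0], [20, [0, 0, 0], 0]]}}

```text
clock: 25.48
tcp_pos: [0.5834, -0.0722, 0.0211]
tcp_rot: [[-0.95, 0.312, -0.0], [0.312, 0.95, -0.0], [0.0, -0.0, -1.0]]
contact_force: [-0.2, 1.2, -4.2]
gripper_width: 0.286
```

```bash
python3 e2.py
```

```text
clk 25.4833 pin x,z rel axis 1.2971591313537736 0.09298042701572085 nose depth 57.17398019953673 yaw err 0.0009933951978499667 F xyz press -0.593980429941658 1.0382658704698369 -4.158766948197478 24.406604855049423
0 []
8 []
16 [(418, 31)]
24 [(413, 31)]
32 [(408, 31)]
40 [(403, 29)]
48 [(398, 28)]
56 [(394, 32)]
64 [(282, 23), (358, -29), (359, -29), (391, 34)]
72 [(281, 21), (358, -10), (361, 10), (388, 24), (417, -31)]
80 [(282, 25), (360, 12), (383, -17), (386, 14), (413, -34), (418, 27)]
88 [(282, 28), (360, 15), (380, -15), (383, 15), (410, -41), (415, 28)]
96 [(285, 40), (380, 18), (407, -38), (412, 29)]
104 [(285, 20), (288, 15), (359, 13), (363, 9)]
112 [(288, 18), (359, 12)]
120 [(288, 20), (358, 14), (362, 9)]
128 [(287, 20), (358, 16)]
136 [(288, 20), (358, 11), (361, 9)]
144 [(288, 22), (357, 18)]
152 [(288, 26), (357, 16), (361, 8)]
160 [(288, 26), (357, 15), (360, 8)]
168 [(288, 26), (356, 19)]
176 [(288, 29), (354, -19), (367, 15), (377, 16), (401, -35), (405, 32)]
184 [(295, 12), (349, -9), (355, 11), (358, 11), (379, 14), (403, -33), (407, 33)]
192 [(278, 14), (298, 16), (312, -26), (331, 21), (343, -14), (360, 10), (364, 9), (379, -11), (382, 15), (406, -33), (409, 34)]
200 [(279, 24), (363, -24), (383, 35), (408, -35), (411, 33)]
208 [(279, 28), (363, -23), (386, 36), (414, 30)]
216 [(281, 26), (360, -27), (390, 34), (416, -29), (419, 27)]
224 [(297, 12), (345, -17), (395, 33)]
232 [(302, 10), (336, 9), (342, -14), (399, 34)]
240 [(300, 21), (342, -26), (404, 31)]
248 [(291, -21), (300, 29), (342, -29), (351, 18), (412, 28)]
mouth out [282.55 205.43] [366.55 234.06]
lug1 back [281.53 182.6 ] [367.65 205.33]
lug2 in [286.01 100.24] [363.33 101.44]
lug2 out [285.13  65.1 ] [364.27  73.77]
knuckF [305.05 179.88] [371.52 196.29]
knuckB [303.71 104.56] [375.08 104.83]
```

Request:
{"method": "step_arm", "body": {"series": [[20, [0, -0.7, 0], 0], [20, [0, -0.7, 0], 0], [20, [0, 0, 0], 0]]}}

```text
clock: 25.78
tcp_pos: [0.583, -0.0735, 0.0211]
tcp_rot: [[-0.95, 0.312, -0.0], [0.312, 0.95, -0.0], [0.0, -0.0, -1.0]]
contact_force: [-0.2, 1.8, -3.8]
gripper_width: 0.287
```

Request:
{"method": "step_arm", "body": {"series": [[20, [0, -0.7, 0], 0], [20, [0, -0.7, 0], 0], [20, [0, 0, 0], 0]]}}

```text
clock: 26.03
tcp_pos: [0.5826, -0.0749, 0.0211]
tcp_rot: [[-0.95, 0.312, -0.0], [0.312, 0.95, -0.0], [0.0, -0.0, -1.0]]
contact_force: [-0.1, 0.6, -3.5]
gripper_width: 0.282
```

Request:
{"method": "step_arm", "body": {"series": [[20, [0, -0.7, 0], 0], [20, [0, -0.7, 0], 0], [20, [0, 0, 0], 0]]}}

```text
clock: 26.28
tcp_pos: [0.5821, -0.0762, 0.0211]
tcp_rot: [[-0.95, 0.312, -0.0], [0.312, 0.95, -0.0], [0.0, -0.0, -1.0]]
contact_force: [-0.5, 1.2, -4.6]
gripper_width: 0.286
```

Request:
{"method": "step_arm", "body": {"series": [[20, [0, -0.7, 0], 0], [20, [0, -0.7, 0], 0], [20, [0, 0, 0], 0]]}}

```text
clock: 26.53
tcp_pos: [0.5817, -0.0775, 0.0211]
tcp_rot: [[-0.95, 0.312, -0.0], [0.312, 0.95, -0.0], [0.0, -0.0, -1.0]]
contact_force: [-0.0, 1.4, -4.4]
gripper_width: 0.287
```

```bash
python3 e2.py | tail -22
```

```text
128 [(288, 16), (358, 15)]
136 [(286, 15), (358, 13), (362, 9)]
144 [(288, 22), (357, 12), (361, 10)]
152 [(288, 24), (357, 16)]
160 [(288, 25), (357, 12), (360, 9)]
168 [(288, 26), (356, 18)]
176 [(288, 27), (356, 18), (360, 8)]
184 [(288, 27), (353, -9), (356, 13), (376, 17), (400, -30), (403, 25)]
192 [(288, 31), (353, -19), (358, 14), (378, 14), (402, -37), (405, 31)]
200 [(296, 17), (345, -12), (361, 24), (378, -11), (381, 11), (404, -36), (407, 30)]
208 [(279, 22), (363, -25), (382, 36), (406, -34), (409, 30)]
216 [(279, 23), (363, -28), (385, 35), (409, -25), (412, 28)]
224 [(280, 30), (362, -23), (388, 32), (414, -30), (417, 24)]
232 [(286, 20), (357, -26), (393, 35), (418, -28)]
240 [(300, 21), (342, -26), (398, 35)]
248 [(291, -20), (300, 28), (342, -28), (351, 17), (403, 34), (409, -9)]
mouth out [283.01 215.75] [366.04 246.92]
lug1 back [282.   193.38] [367.13 218.94]
lug2 in [286.42 113.99] [362.89 116.07]
lug2 out [285.54  81.71] [363.83  86.81]
knuckF [305.25 190.74] [370.97 209.32]
knuckB [303.92 117.11] [374.52 119.75]
```

Request:
{"method": "step_arm", "body": {"series": [[20, [0, -0.7, 0], 0], [20, [0, -0.7, 0], 0], [20, [0, -0.7, 0], 0], [20, [0, 0, 0], 0]]}}

```text
clock: 26.92
tcp_pos: [0.581, -0.0795, 0.0211]
tcp_rot: [[-0.95, 0.312, -0.0], [0.312, 0.95, -0.0], [0.0, -0.0, -1.0]]
contact_force: [-0.0, 1.7, -4.0]
gripper_width: 0.286
```

Request:
{"method": "step_arm", "body": {"series": [[20, [0, -0.7, 0], 0], [20, [0, -0.7, 0], 0], [20, [0, -0.7, 0], 0], [20, [0, 0, 0], 0]]}}

```text
clock: 27.25
tcp_pos: [0.5804, -0.0815, 0.0211]
tcp_rot: [[-0.95, 0.312, -0.0], [0.312, 0.95, -0.0], [0.0, -0.0, -1.0]]
contact_force: [0.1, 1.4, -4.8]
gripper_width: 0.287
```

Request:
{"method": "step_arm", "body": {"series": [[20, [0, -0.7, 0], 0], [20, [0, -0.7, 0], 0], [20, [0, -0.7, 0], 0], [20, [0, 0, 0], 0]]}}

```text
clock: 27.58
tcp_pos: [0.5797, -0.0835, 0.0211]
tcp_rot: [[-0.95, 0.312, -0.0], [0.312, 0.95, -0.0], [0.0, -0.0, -1.0]]
contact_force: [-0.2, 0.9, -4.0]
gripper_width: 0.289
```

```bash
python3 e2.py | tail -16;python3 st.py
```

```text
176 [(288, 24), (356, 17)]
184 [(289, 25), (356, 16), (359, 8)]
192 [(289, 25), (355, 17)]
200 [(289, 26), (354, -23), (363, 16), (374, -13), (400, -35), (403, 32)]
208 [(290, 21), (352, -17), (355, 17), (379, 13), (402, -33), (405, 31)]
216 [(280, 8), (297, 22), (312, -17), (330, 15), (344, -15), (362, 22), (366, -24), (381, 35), (405, -32), (408, 31)]
224 [(280, 22), (362, -24), (383, 37), (407, -31), (410, 32)]
232 [(280, 28), (362, -24), (386, 33), (411, -24), (414, 25)]
240 [(281, 30), (360, -26), (391, 34), (416, -25)]
248 [(290, 22), (350, -17), (396, 33)]
mouth out [283.52 227.16] [365.47 261.01]
lug1 back [282.52 205.28] [366.54 233.88]
lug2 in [286.87 127.89] [362.38 133.49]
lug2 out [285.99 100.01] [363.32 101.26]
knuckF [305.46 202.74] [370.36 223.64]
knuckB [304.14 130.7 ] [373.87 136.48]
clk 27.6333 pin x,z rel axis 1.3229876739681719 0.12527923042376932 nose depth 69.11433070312461 yaw err 0.001016729819129203 F xyz press 0.10443276327609974 0.6841299584692793 -4.001066109132479 24.470661242456877
```

Request:
{"method": "step_arm", "body": {"series": [[20, [0, -0.7, 0], 0], [20, [0, -0.7, 0], 0], [20, [0, -0.7, 0], 0], [20, [0, 0, 0], 0]]}}

```text
clock: 28.02
tcp_pos: [0.5791, -0.0855, 0.0211]
tcp_rot: [[-0.95, 0.312, -0.0], [0.312, 0.95, -0.0], [0.0, -0.0, -1.0]]
contact_force: [-0.1, 0.8, -4.9]
gripper_width: 0.285
```

Request:
{"method": "step_arm", "body": {"series": [[20, [0, -0.6, 0], 0], [20, [0, -0.6, 0], 0], [20, [0, 0, 0], 0]]}}

```text
clock: 28.27
tcp_pos: [0.5787, -0.0866, 0.0211]
tcp_rot: [[-0.95, 0.312, 0.0], [0.312, 0.95, -0.0], [-0.0, -0.0, -1.0]]
contact_force: [-1.0, 1.0, -4.4]
gripper_width: 0.287
```

Request:
{"method": "step_arm", "body": {"series": [[20, [0, -0.5, 0], 0], [20, [0, -0.5, 0], 0], [20, [0, 0, 0], 0]]}}

```text
clock: 28.52
tcp_pos: [0.5784, -0.0875, 0.0211]
tcp_rot: [[-0.95, 0.312, -0.0], [0.312, 0.95, -0.0], [0.0, -0.0, -1.0]]
contact_force: [0.2, 1.4, -5.0]
gripper_width: 0.288
```

Request:
{"method": "step_arm", "body": {"series": [[20, [0, -0.5, 0], 0], [20, [0, -0.5, 0], 0], [20, [0, 0, 0], 0]]}}

```text
clock: 28.77
tcp_pos: [0.5782, -0.088, 0.0211]
tcp_rot: [[-0.95, 0.312, 0.0], [0.312, 0.95, 0.001], [-0.0, 0.001, -1.0]]
contact_force: [1.0, 4.4, -4.5]
gripper_width: 0.29
```

```bash
python3 e2.py | tail -10; python3 - <<'E'
import cv2
v=cv2.imread('pics/cur.png').max(2)
print([(r,int(v[r,300]),int(v[r,322]),int(v[r,340])) for r in range(236,276,2)])
E
```

```text
224 [(280, 8), (297, 20), (345, -18), (361, 27), (365, -26), (380, 36), (404, -35), (407, 32)]
232 [(280, 22), (356, 12), (362, -25), (383, 34), (406, -27), (409, 30)]
240 [(280, 24), (362, -27), (386, 32), (410, -20), (413, 22)]
248 [(281, 30), (361, -23), (390, 32), (415, -20), (418, 19)]
mouth out [283.89 235.47] [365.03 271.3 ]
lug1 back [282.91 213.97] [366.11 244.8 ]
lug2 in [287.24 138.05] [362.05 146.27]
lug2 out [286.37 111.84] [363.01 113.45]
knuckF [305.62 211.51] [369.9  234.12]
knuckB [304.35 140.64] [373.45 148.76]
[(236, 122, 104, 119), (238, 177, 124, 163), (240, 179, 174, 181), (242, 180, 182, 181), (244, 180, 182, 182), (246, 181, 181, 182), (248, 182, 180, 183), (250, 183, 179, 184), (252, 181, 179, 183), (254, 181, 180, 181), (256, 180, 183, 181), (258, 179, 184, 180), (260, 178, 183, 181), (262, 95, 182, 156), (264, 87, 157, 89), (266, 86, 87, 88), (268, 85, 88, 88), (270, 85, 87, 88), (272, 49, 55, 55), (274, 69, 70, 72)]
```

Request:
{"method": "step_arm", "body": {"series": [[20, [0, -0.4, 0], 0], [20, [0, 0, 0], 0], [20, [0, 0, 0], 0]]}}

```text
clock: 29.07
tcp_pos: [0.5782, -0.088, 0.0211]
tcp_rot: [[-0.95, 0.312, 0.0], [0.312, 0.95, 0.001], [-0.0, 0.001, -1.0]]
contact_force: [1.2, 7.0, -4.4]
gripper_width: 0.289
```

Request:
{"method": "step_arm", "body": {"series": [[20, [0, -0.4, 0], 0], [20, [0, 0, 0], 0], [20, [0, 0, 0], 0]]}}

```text
clock: 29.32
tcp_pos: [0.5782, -0.088, 0.0211]
tcp_rot: [[-0.95, 0.311, 0.001], [0.311, 0.95, 0.002], [-0.0, 0.002, -1.0]]
contact_force: [1.9, 7.7, -4.6]
gripper_width: 0.285
```

```bash
python3 e2.py | tail -10; python3 - <<'E'
import cv2
v=cv2.imread('pics/cur.png').max(2)
print([(r,int(v[r,300]),int(v[r,322]),int(v[r,340])) for r in range(256,316,2)])
E
```

```text
224 [(280, 8), (297, 20), (345, -19), (361, 25), (365, -27), (380, 37), (404, -35), (407, 32)]
232 [(280, 22), (356, 13), (362, -25), (383, 34), (406, -30), (409, 31)]
240 [(280, 24), (362, -27), (385, 31), (410, -23), (413, 23)]
248 [(281, 31), (361, -23), (390, 31), (415, -20), (418, 18)]
mouth out [283.88 235.53] [365.02 271.46]
lug1 back [282.92 214.04] [366.11 244.99]
lug2 in [287.29 138.15] [362.13 146.49]
lug2 out [286.43 111.92] [363.1  113.67]
knuckF [305.63 211.59] [369.91 234.29]
knuckB [304.4  140.74] [373.52 148.97]
[(256, 180, 182, 181), (258, 179, 184, 181), (260, 178, 183, 180), (262, 97, 182, 158), (264, 87, 161, 89), (266, 86, 87, 89), (268, 85, 87, 89), (270, 85, 87, 88), (272, 53, 55, 56), (274, 69, 70, 65), (276, 85, 86, 88), (278, 85, 87, 87), (280, 85, 87, 87), (282, 84, 85, 87), (284, 49, 57, 56), (286, 63, 64, 65), (288, 84, 84, 86), (290, 83, 86, 86), (292, 83, 85, 86), (294, 83, 86, 86), (296, 46, 48, 51), (298, 76, 76, 78), (300, 82, 85, 85), (302, 83, 84, 85), (304, 82, 84, 85), (306, 82, 83, 85), (308, 47, 46, 47), (310, 81, 82, 83), (312, 82, 84, 84), (314, 80, 82, 82)]
```

```bash
python3 - <<'E'
from st import *
v=c['img'].max(2).astype(int)
def P(x,z,y0=.0047,z0=.0262,dx=0):return proj(c,t+R@np.array([dx,y0-x,-(z0+z)]))[0]
for n,x,z in(('nose',.086,.0035),('lug2 out top',.077,.0158),('lug2 in top',.065,.0158),('knuck back top',.0635,.015),('knuck front top',.0275,.015),('lug1 in top',.026,.019),('lug1 out top',.014,.019)): print(n,P(x,z))
print('col',[ (r,int(v[r,318]),int(v[r,322]),int(v[r,326])) for r in range(76,160,2)])
print('lug1',[ (r,int(v[r,322])) for r in range(214,268,2)])
E
```

```text
clk 29.3667 pin x,z rel axis 1.2978399153593267 0.13115959575039915 nose depth 73.8208594320312 yaw err -1.8933403816645544e-05 F xyz press -0.3052318891221719 8.950325430921403 -5.045626938942914 24.339495351744446
nose [325.64  83.9 ]
lug2 out top [326.04 107.42]
lug2 in top [325.93 140.34]
knuck back top [325.89 144.1 ]
knuck front top [325.6  231.97]
lug1 in top [325.72 239.2 ]
lug1 out top [325.62 265.88]
col [(76, 76, 76, 76), (78, 76, 76, 76), (80, 77, 75, 76), (82, 76, 76, 76), (84, 77, 77, 77), (86, 122, 122, 122), (88, 152, 152, 151), (90, 153, 153, 153), (92, 153, 153, 153), (94, 153, 153, 153), (96, 155, 154, 154), (98, 160, 158, 157), (100, 160, 158, 157), (102, 159, 158, 157), (104, 160, 158, 157), (106, 141, 130, 130), (108, 178, 178, 177), (110, 184, 184, 184), (112, 184, 184, 184), (114, 184, 184, 184), (116, 183, 183, 183), (118, 183, 182, 182), (120, 181, 182, 182), (122, 180, 180, 180), (124, 180, 180, 179), (126, 179, 179, 179), (128, 178, 178, 178), (130, 179, 178, 179), (132, 179, 179, 179), (134, 180, 180, 180), (136, 181, 181, 181), (138, 146, 147, 147), (140, 137, 138, 135), (142, 180, 185, 181), (144, 180, 185, 182), (146, 180, 185, 182), (148, 180, 185, 182), (150, 180, 185, 182), (152, 180, 185, 182), (154, 180, 185, 183), (156, 180, 185, 183), (158, 180, 185, 183)]
lug1 [(214, 183), (216, 184), (218, 183), (220, 183), (222, 183), (224, 183), (226, 179), (228, 160), (230, 151), (232, 80), (234, 92), (236, 103), (238, 122), (240, 166), (242, 182), (244, 182), (246, 181), (248, 180), (250, 178), (252, 179), (254, 180), (256, 182), (258, 183), (260, 183), (262, 182), (264, 161), (266, 88)]
```

The hard stop at about 8 N comes with every lug edge at the row expected for a flush knob (107/140/239/266 px expected, 107/139/239/265 seen). I ease off, release and withdraw upward.

Request:
{"method": "step_arm", "body": {"series": [[20, [0, 0.6, 0.3], 0], [20, [0, 0, 0.3], 0], [20, [0, 0, 0], 0], [25.5, [0, 0, 0], 0], [28, [0, 0, 0], 0], [34, [0, 0, 0], 0], [38, [0, 0, 0], 0], [38, [0, 0, 0], 0], [38, [0, 0, 0], 0]], "grip_force": 20}}

```text
clock: 30.17
tcp_pos: [0.5786, -0.0894, 0.021]
tcp_rot: [[-0.95, 0.313, 0.001], [0.313, 0.95, -0.001], [-0.001, -0.001, -1.0]]
contact_force: [-0.6, -0.6, 0.1]
gripper_width: 0.444
```

```bash
python3 st.py; python3 - <<'E'
import cv2
v=cv2.imread('pics/cur.png').max(2)
print([(r,int(v[r,322])) for r in list(range(80,112,2))+list(range(232,320,2))])
E
```

```text
clk 30.1667 pin x,z rel axis 2.0415820198656007 -0.009249256379226245 nose depth 75.03786346730776 yaw err 0.001253941576758344 F xyz press -0.3642964740028891 -0.782913079980746 0.09904728820404318 37.9491817990282
[(80, 76), (82, 77), (84, 77), (86, 77), (88, 77), (90, 136), (92, 153), (94, 153), (96, 154), (98, 154), (100, 157), (102, 159), (104, 159), (106, 159), (108, 159), (110, 145), (232, 146), (234, 81), (236, 86), (238, 100), (240, 117), (242, 157), (244, 183), (246, 182), (248, 181), (250, 179), (252, 180), (254, 181), (256, 183), (258, 185), (260, 184), (262, 183), (264, 180), (266, 167), (268, 88), (270, 88), (272, 76), (274, 52), (276, 81), (278, 87), (280, 88), (282, 87), (284, 72), (286, 50), (288, 82), (290, 86), (292, 87), (294, 85), (296, 61), (298, 50), (300, 85), (302, 85), (304, 84), (306, 85), (308, 46), (310, 70), (312, 85), (314, 85), (316, 75), (318, 75)]
```

Request:
{"method": "step_arm", "body": {"series": [[38, [0, 0, -2], 0], [38, [0, 0, -5], 0], [38, [0, 0, -10], 0], [38, [0, 0, -15], 0], [38, [0, 0, -20], 0], [38, [0, 0, -20], 0], [38, [0, 0, -20], 0], [38, [0, 0, -10], 0], [38, [0, 0, 0], 0], [38, [0, 0, 0], 0]]}}

```text
clock: 31.05
tcp_pos: [0.5783, -0.0887, 0.1228]
tcp_rot: [[-0.95, 0.312, 0.001], [0.312, 0.95, -0.0], [-0.001, -0.0, -1.0]]
contact_force: [0.1, -0.0, -0.9]
gripper_width: 0.448
```

```bash
cat > fin.py <<'E'
from st import *
for n in('wrist','scene','top'):
    c=cap(n)
    for k,z in(('pin_knob',.048),('hinge',.048),('pepper_mill_mid',.075),('salt_mill_mid',.075),('tumbler_mid',.055)):
        print(n,k,[(np.round(r['location'],1),round(r['p'],2),atz(c,r['location'],z)[:2].round(4)) for r in landmark_of(k,n)[:3]])
    if n=='wrist':
        v=c['img'].max(2).astype(int);q=lambda y,dz,x=0:proj(c,o+Y*y+X*x+np.array([0,0,dz]))[0].round(1)
        print('pred lug2 out top,lug1 out top,knob rear top,nose',q(-.063,.0158),q(0,.019),q(.028,.013),q(-.072,.0035))
        col=int(q(0.014,.013)[0])
        for cc in(col-6,col,col+3,col+6):
            d=np.diff(cv2.GaussianBlur(v.astype(np.float32),(3,3),0)[:,cc]);print(cc,[(r,int(d[r])) for r in range(2,397) if abs(d[r])>7 and abs(d[r])==abs(d[r-2:r+3]).max()])
E
python3 fin.py
```

```text
clk 31.05 pin x,z rel axis 1.5845788039705195 101.82199145288261 nose depth 74.46660810890378 yaw err 0.0009008781302473623 F xyz press 0.08110591140329289 -0.0067112364056773205 -0.8918896948206618 38.27226452485153
wrist pin_knob [(array([321. , 208.7]), 0.7, array([ 0.58, -0.08]))]
wrist hinge [(array([319.3, 190.8]), 0.95, array([ 0.58, -0.1 ]))]
wrist pepper_mill_mid [(array([134.9, 336.6]), 0.76, array([ 0.76, -0.04]))]
wrist salt_mill_mid []
wrist tumbler_mid []
pred lug2 out top,lug1 out top,knob rear top,nose [322.7 111.1] [322.7 202.1] [322.7 235.1] [322.6  97.6]
316 [(98, 8), (107, 26), (126, 35), (176, -24), (182, 31), (197, -36), (203, -10), (213, 13), (218, -10), (221, 11), (228, 14), (357, -23)]
322 [(95, 28), (108, 13), (126, 34), (176, -14), (182, 29), (198, -38), (203, -10), (213, 12), (218, -10), (221, 11), (228, 11), (357, -20)]
325 [(96, 18), (108, 17), (126, 35), (176, -20), (182, 30), (197, -35), (203, -9), (213, 11), (218, -9), (221, 10), (228, 12), (357, -22)]
328 [(107, 43), (126, 36), (177, -39), (181, 32), (197, -43), (203, -9), (213, 12), (218, -10), (221
[... 194 characters left out ...]
-0.08]))]
scene hinge [(array([289.2, 158.4]), 0.72, array([ 0.57, -0.1 ]))]
scene pepper_mill_mid [(array([246.8, 199.4]), 0.97, array([ 0.75, -0.04]))]
scene salt_mill_mid [(array([215.7, 134.5]), 0.63, array([ 0.7 , -0.29]))]
scene tumbler_mid [(array([450.4, 295.7]), 0.66, array([0.51, 0.46]))]
top pin_knob [(array([188.2, 157.7]), 0.74, array([0.75, 0.44])), (array([238.4, 171.1]), 0.67, array([0.71, 0.29])), (array([370.9, 214.8]), 0.6, array([ 0.58, -0.09]))]
top hinge [(array([375.3, 215.7]), 0.58, array([ 0.58, -0.1 ]))]
top pepper_mill_mid [(array([355.7, 155. ]), 0.76, array([ 0.75, -0.04]))]
top salt_mill_mid []
top tumbler_mid [(array([182. , 239.3]), 0.82, array([0.51, 0.45]))]
```

The knob looks seated, but a gap of about 1 mm can't be ruled out from this height. I'll check with a gentle push on the knob's rear with closed fingers.

Request:
{"method": "step_arm", "body": {"series": [[38, [0, 15, 0], 0], [20, [0, 25, 0], 0], [5, [0, 5, 0], 0], [0, [0, 0, 10], 0], [0, [0, 0, 25], 0], [0, [0, 0, 30], 0], [0, [0, 0, 25], 0], [0, [0, 0, 10], 0], [0, [0, 0, 0], 0], [0, [0, 0, 0], 0]]}}

```text
clock: 32.83
tcp_pos: [0.5919, -0.0463, 0.0226]
tcp_rot: [[-0.95, 0.313, -0.001], [0.313, 0.95, -0.0], [0.001, -0.0, -1.0]]
contact_force: [-0.5, -0.3, 0.6]
gripper_width: -0.0
```

Request:
{"method": "step_arm", "body": {"series": [[0, [0, -6, 0], 0], [0, [0, -5, 0], 0], [0, [0, -3, 0], 0], [0, [0, 0, 0], 0], [0, [0, 0, 0], 0]]}}

```text
clock: 33.25
tcp_pos: [0.588, -0.0596, 0.0231]
tcp_rot: [[-0.95, 0.313, 0.001], [0.313, 0.95, -0.0], [-0.001, 0.0, -1.0]]
contact_force: [0.2, -0.5, 0.0]
gripper_width: -0.005
```

```bash
python3 st.py
```

```text
clk 33.25 pin x,z rel axis 1.7641391305085405 2.1408056939548334 nose depth 43.78835344140836 yaw err 0.0014542200213689127 F xyz press 0.38164802194852476 -0.37126645315136436 0.001307283276668264 -0.44357612449679795
```

Request:
{"method": "step_arm", "body": {"series": [[0, [0, -1.5, 0], 0], [0, [0, -1.5, 0], 0], [0, [0, 0, 0], 0], [0, [0, 0, 0], 0]]}}

```text
clock: 33.63
tcp_pos: [0.5871, -0.0613, 0.0227]
tcp_rot: [[-0.95, 0.312, 0.001], [0.312, 0.95, 0.001], [-0.0, 0.001, -1.0]]
contact_force: [1.6, 5.6, 1.1]
gripper_width: 0.001
```

Request:
{"method": "step_arm", "body": {"series": [[0, [0, -0.7, 0], 0], [0, [0, -0.7, 0], 0], [0, [0, 0, 0], 0]]}}

```text
clock: 33.88
tcp_pos: [0.5871, -0.0613, 0.0228]
tcp_rot: [[-0.95, 0.311, 0.002], [0.311, 0.95, 0.004], [-0.0, 0.004, -1.0]]
contact_force: [2.8, 10.0, 1.9]
gripper_width: 0.0
```

Request:
{"method": "step_arm", "body": {"series": [[0, [0, -0.7, 0], 0], [0, [0, -0.7, 0], 0], [0, [0, 0, 0], 0]]}}

```text
clock: 34.13
tcp_pos: [0.5871, -0.0613, 0.0228]
tcp_rot: [[-0.951, 0.31, 0.002], [0.31, 0.951, 0.006], [-0.001, 0.006, -1.0]]
contact_force: [4.8, 17.3, 2.2]
gripper_width: -0.004
```

Request:
{"method": "step_arm", "body": {"series": [[0, [0, -0.5, 0], 0], [0, [0, -0.5, 0], 0], [0, [0, 0, 0], 0]]}}

```text
clock: 34.38
tcp_pos: [0.5871, -0.0613, 0.0229]
tcp_rot: [[-0.951, 0.309, 0.003], [0.309, 0.951, 0.008], [-0.001, 0.008, -1.0]]
contact_force: [6.0, 20.7, 3.2]
gripper_width: 0.005
```

The knob doesn't move under the push, so it is home. I back off and retreat.

Request:
{"method": "step_arm", "body": {"series": [[0, [0, 2, 0], 0], [0, [0, 3, 0], 0], [0, [0, 8, 0], 0], [0, [0, 12, 0], 0], [0, [0, 10, -10], 0], [0, [0, 0, -25], 0], [0, [0, 0, -30], 0], [0, [0, 0, -30], 0], [0, [0, 0, 0], 0], [0, [0, 0, 0], 0]]}}

```text
clock: 35.22
tcp_pos: [0.598, -0.0321, 0.1192]
tcp_rot: [[-0.95, 0.312, 0.003], [0.312, 0.95, -0.001], [-0.004, 0.0, -1.0]]
contact_force: [0.0, 0.5, -1.0]
gripper_width: -0.003
```

```bash
python3 fin.py
```

```text
clk 35.2167 pin x,z rel axis 2.6939762502609197 98.23802086422008 nose depth 14.53252542686758 yaw err 0.0007033255836005337 F xyz press -0.15345035538826987 0.47754086798650247 -1.0158423333188096 -0.23480842362619742
wrist pin_knob [(array([322.3, 133.7]), 0.67, array([ 0.58, -0.08]))]
wrist hinge [(array([322.1, 108.7]), 0.88, array([ 0.58, -0.1 ]))]
wrist pepper_mill_mid [(array([121.1, 278. ]), 0.97, array([ 0.76, -0.03]))]
wrist salt_mill_mid []
wrist tumbler_mid []
pred lug2 out top,lug1 out top,knob rear top,nose [323.9  11.5] [323.8 116.4] [323.8 157.7] [323.7   1.7]
317 [(7, 21), (27, -42), (30, 38), (88, -29), (93, 14), (111, -48), (118, -7), (121, 9), (127, -7), (130, 10), (136, -9), (139, 10), (145, -8), (148, 8), (281, 42), (291, -41), (322, 12), (330, -9), (357, -26)]
323 [(8, 11), (27, -41), (30, 38), (88, -23), (94, 11), (111, -47), (121, 9), (130, 9), (139, 9), (145, -8), (148, 8), (244, -27), (281, 26), (357, -23)]
326 [(8, 13), (27, -41), (30, 37), (88, -23), (93, 13), (111, -46), (122, 7), (130, 8), (139, 9), (148, 7), (281, 43), (291, -48), (322, 12), (330, -9),
[... 274 characters left out ...]
, -0.09])), (array([367.2, 366.6]), 0.64, array([0.76, 0.46]))]
scene hinge []
scene pepper_mill_mid [(array([248.5, 198.9]), 0.84, array([ 0.74, -0.04])), (array([214.8, 139. ]), 0.17, array([ 0.71, -0.28]))]
scene salt_mill_mid [(array([215.4, 132.6]), 0.81, array([ 0.7, -0.3]))]
scene tumbler_mid [(array([448.4, 291.6]), 0.9, array([0.51, 0.45]))]
top pin_knob [(array([188.6, 158.4]), 0.45, array([0.75, 0.44])), (array([239.4, 171.1]), 0.44, array([0.71, 0.29]))]
top hinge []
top pepper_mill_mid [(array([353.3, 154.9]), 0.67, array([ 0.75, -0.04]))]
top salt_mill_mid [(array([436.9, 172.6]), 0.89, array([ 0.7 , -0.28]))]
top tumbler_mid [(array([178.3, 238.2]), 0.64, array([0.51, 0.46]))]
```

The pin is in place, the mills and tumbler are where they were, and nothing touches the robot. I hand in the job.

```bash
python3 -c "
from station import job
print(job.close_job())"
```

```text
the job is handed in; nothing more can be done
None
```

The hinge pin is through the first lug, the plate's knuckle and the second lug, with its knob against the first lug. I handed the job in at about 36 s of the 67 s.

**What I did:** I took the black pin from the board, found the knuckle about 6 mm off towards the plates with the wrist camera, and slid the nose into it. With the pin carrying the plate, I lifted it about 3.5 mm, shifted it about 5.5 mm into line, and slid the pin on through the second lug. Forces along the way were about 1–5 N, with 8–9 N at the stop.

**Last checks:**
- **Seating:** at the stop, the lug edges in the wrist picture were within about 1.5 px of where they should be with the knob flush. The nose showed about 1 mm shorter than expected, so I pushed the knob's rear with closed fingers. It did not move; the push reached about 21 N, more than I meant but under the 30 N limit.
- **Other things:** the mills and the tumbler showed within about 1 cm of their first positions, which is within the scatter of the networks. The robot was clear of everything, with contact force about zero.

**What disagreed:**
- **Fingertips:** they sat well behind where the tool description puts them. My first close missed the knob, and I corrected it by going down in small steps.
- **Pin slope:** the pin was level in the grip, not sloping 0.13 rad. The levelling press at the board edge was therefore only a check.
- **Hinge position:** my first estimate was about 1.5 mm off sideways and 3–4 mm along the hinge. I corrected the sideways part from close-up pictures and allowed for the rest while sliding the pin in.

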